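# Reset a cafe table for the evening

### The job

Get this cafe table ready for the evening: pack every snack board that is on the table into the metal storage tray so that all lie flat on its floor, none on the rim or on another, and push the napkin dispenser up the ramp of the table station until it stands square on the deck against the back stop. When both are done, take the green table sign out of its parking block and slide it into the station's sign slot, upright and fully home. Leave the water bottle, cup and basket where they stand and keep the dispenser upright.

Things in the scene. Friction and masses are not known exactly. Their poses are not given: they have to be found in the camera images.
- tray: fixed metal storage tray, dark floor, bright rim; inside 136 (x) x 218 (y) mm, walls 8 mm thick, floor 4 mm and rim 14 mm above the table. It takes the boards on a 42 mm grid of 3 cells along x (centres -42, 0, 42) by 5 along y (-84, -42, 0, 42, 84), 7 mm of play at the walls, 6 mm between boards; all five boards just fill it. Origin: centre of its underside, on the table
- board_long_l: Light-wood long L-shaped board, 10 mm thick, with an upright square dark steel knob (20 x 20 mm, 10 to 42 mm above the underside) to lift it by; 36 mm wide arms on a 42 mm grid: three cells along y centred on the knob and a foot cell at x +42, y -42 mm (outline x -18 to 60, y -60 to 60 mm). Origin: on the underside below the knob's centre, z up. 0.1 kg; may be absent
- board_straight: Dark-wood straight board, 10 mm thick, with an upright square brass knob (20 x 20 mm, 10 to 42 mm above the underside) to lift it by; 36 mm wide arms on a 42 mm grid: three cells along y centred on the knob (36 x 120 mm). Origin: on the underside below the knob's centre, z up. 0.1 kg; may be absent
- board_corner_a: Cork corner-shaped board, 10 mm thick, with an upright square dark steel knob (20 x 20 mm, 10 to 42 mm above the underside) to lift it by; 36 mm wide arms on a 42 mm grid: corner cell under the knob, one cell at x +42 mm and one at y +42 mm (outline x -18 to 60, y -18 to 60 mm). Origin: on the underside below the knob's centre, z up. 0.1 kg; may be absent
- board_corner_b: Green corner-shaped board, 10 mm thick, with an upright square dark steel knob (20 x 20 mm, 10 to 42 mm above the underside) to lift it by; 36 mm wide arms on a 42 mm grid: corner cell under the knob, one cell at x +42 mm and one at y +42 mm (outline x -18 to 60, y -18 to 60 mm). Origin: on the underside below the knob's centre, z up. 0.1 kg; may be absent
- board_short: Terracotta-coloured short straight board, 10 mm thick, with an upright square dark steel knob (20 x 20 mm, 10 to 42 mm above the underside) to lift it by; 36 mm wide arms on a 42 mm grid: two cells along y centred on the knob (36 x 78 mm). Origin: on the underside below the knob's centre, z up. 0.1 kg; may be absent
- dispenser: low steel napkin dispenser with white napkins on top, 90 (x) x 100 (y) x 70 (z) mm, about 0.55 kg; too wide to grasp, slides when pushed. Origin: centre of its underside. It starts on the table before the foot of the ramp, its +x side facing the ramp and roughly in line with it
- station: fixed wooden table station, origin on the table, x up the ramp. Black ramp from x -110 mm (table height) to -60 mm (8 mm high), y -75 to 75 mm; then a flat deck 8 mm above the table to the dark back stop (28 mm high, near face at x 55 mm). Pushed home, the dispenser's origin is at x 10, y 0 mm. The green sign slot runs along x at y -95 mm
- sign_slot (a point): centre of the floor of the station's sign slot, 8 mm above the table; axes as the station's. The slot is 9 mm wide (y), 100 mm long (x, open at both ends), 30 mm deep between two green walls, with flared lips on top that open to about 28 mm and end 48 mm above the table
- parking_block: fixed dark-wood block in which the sign stands at the start: base 110 x 70 mm, slot along its x, 10 mm wide, floor 8 mm and top 38 mm above the table. Origin: centre of its underside
- sign: green and white table sign, an upright flat plate 90 mm wide (x), 6 mm thick (y), 100 mm high, with a light-wood grip bar on top, 60 mm (x) x 12 mm (y), from 100 to 124 mm above its underside; 0.1 kg. Origin: centre of its lower edge. Either face may look either way
- water: bystander: closed water bottle with blue cap, 64 mm across, 200 mm high; leave alone. Origin: centre of its underside
- cup: bystander: white mug, 80 mm across, 65 mm high; leave alone. Origin: centre of its underside
- basket: bystander: brown bowl-shaped basket, 130 mm across, 55 mm high; leave alone. Origin: centre of its underside
Things that resemble listed ones, but are neither listed nor needed, are in the scene too. Several things have the shape of the sign; the one meant has the colours described above.

How it is judged:
On the way, in this order (a step that is already met when the one before it is completed fails the run):
1. every board present lies packed flat on the tray floor and the dispenser stands on the station deck against the back stop (x of board_long_l in the frame of tray between -0.068 and 0.068 m and y of board_long_l in the frame of tray between -0.109 and 0.109 m and z of board_long_l in the frame of tray between 0.002 and 0.0075 m and angle between each of board_long_l, board_straight, board_corner_a, board_corner_b, board_short, dispenser's own z axis and vertical below 0.05 rad and linear speed of each of board_long_l, board_straight, board_corner_a, board_corner_b, board_short, dispenser below 0.03 m/s and x of board_straight in the frame of tray between -0.068 and 0.068 m and y of board_straight in the frame of tray between -0.109 and 0.109 m and z of board_straight in the frame of tray between 0.002 and 0.0075 m and x of board_corner_a in the frame of tray between -0.068 and 0.068 m and y of board_corner_a in the frame of tray between -0.109 and 0.109 m and z of board_corner_a in the frame of tray between 0.002 and 0.0075 m and x of board_corner_b in the frame of tray between -0.068 and 0.068 m and y of board_corner_b in the frame of tray between -0.109 and 0.109 m and z of board_corner_b in the frame of tray between 0.002 and 0.0075 m and x of board_short in the frame of tray between -0.068 and 0.068 m and y of board_short in the frame of tray between -0.109 and 0.109 m and z of board_short in the frame of tray between 0.002 and 0.0075 m and x of dispenser in the frame of station between -0.002 and 0.02 m and y of dispenser in the frame of station between -0.022 and 0.022 m and z of dispenser in the frame of station between 0.0055 and 0.0115 m and angle between the x axis of dispenser and the x axis of station, either way round below 0.15 rad), for 0.2 s.
2. after that, the sign stands fully home in the station's slot (x of sign in the frame of sign_slot between -0.02 and 0.02 m and y of sign in the frame of sign_slot between -0.006 and 0.006 m and z of sign in the frame of sign_slot between -0.003 and 0.004 m and angle between sign's own z axis and vertical below 0.15 rad and angle between the x axis of sign and the x axis of sign_slot, either way round below 0.12 rad and linear speed of sign below 0.03 m/s), for 0.2 s.
At the end, for the whole second after the job is handed in: Every board present lies flat on the tray floor inside the rim; the dispenser stands on the deck within 12 mm of the back stop, 22 mm of the centre line and 0.15 rad of square; the sign is upright in the slot within 4 mm of its floor and 20 mm of its middle; all at rest (all of step 1 and all of step 2); the robot touches nothing.
It fails at once if a bystander (bottle, cup, basket) is moved more than 30 mm (distance of any of water, cup, basket from where it was at the start of the episode above 0.03 m).
It fails at once if the dispenser is tipped by more than 0.5 rad (angle between dispenser's own z axis and vertical above 0.5 rad).
Of board_long_l, board_straight, board_corner_a, board_corner_b, board_short only 4 to 5 are there at a start; the rules pass over those that are not, and their reading is None.
At some moment in a run one of board_long_l, board_straight, board_corner_a, board_corner_b, board_short may be knocked a few centimetres aside while the robot is not near it.
It also fails if it takes over 210 s, if anything falls off the work surface, if the arm or the gripper's body presses on something with over 40 N, if the wrist force passes 120 N, or if a joint passes its speed limit or range.

### The arm

A 7-joint arm with a two-finger parallel gripper is mounted at the origin on the work surface. World frame = base frame: x ahead of the robot, y to its left, z up, the work surface at z = 0. Lengths are in m, angles in rad, forces in N, time in s.
With the tool pointing down it reaches from about 0.425 to 0.925 m from the base axis. Payload 6.8 kg.
Tool frame: the origin (TCP) lies between the finger pads; the fingertips stand 14 mm ahead of it and the grasp point (between the pads) lies 5 mm behind it; z points along the fingers, y is the line along which they close (so a half turn about z gives the same grasp; the last joint's range is limited). The gripper opens to 85 mm and grips with 20 to 120 N. Pads are 22 mm wide; open, the fingers measure 114 mm over their backs; the gripper's body (76 mm by 85 mm) begins 54 mm behind the grasp point. The pads swing forward as they close: fully open they stand 13 mm farther back than shut.
Start: joints at [1.179, 0.477, 0.022, 1.555, -0.011, 1.109, -0.083], TCP at [0.189, -0.648, 0.245] pointing down, gripper open.
Joint ranges: [-2.96, 2.96], [-0.34, 2.1], [-1.41, 1.46], [0.24, 2.44], [-1.37, 4.51], [0.17, 1.92], [-2.96, 2.96]. Speed limits (rad/s): [2.39, 2.39, 3.14, 3.14, 3.14, 3.14, 3.14].

### API

Orientations are given as a rotation vector (axis times angle).
In Python, from bench import r, imaging gives the robot as it stands.
- The arm moves only by the tool apply_moves, never from a script. Its argument "moves" is a list of rows, each a list of 2 entries, a list of its own where there are three numbers: the shift along the tool's x, y, z in cm, then the turn about the tool's z in rad. In form: [[[tx, ty, tz], roll], ...]. A call has 1 to 10 rows; each row is the pose to reach, as a shift and turn from the pose commanded when the call began, along the tool's axes at that moment; what a row does not reach only later rows make up. A row lasts 1/12 s, in which the tool goes at most 41.7 mm and 7.16 degrees, less where a joint would pass 70% of its speed; a pose out of reach is approached as far as the arm can. A call with a gripper value outside its range is refused whole. "claw" is the opening, from 0 (shut) to 1 (fully open), set as the call begins (left out, the last holds). The fingers move at their own pace and stop on an object; "grip_force" is the grip in N (left out, the last holds). Time passes only in rows, so rows that repeat a pose let the fingers close. It gives the time, the measured TCP pose, the force and the opening at its end, in the units of the state.
- r.get_obs(): the state, without advancing time (a new reading comes with each control period).
- imaging.grab_frame(name): name is "scene" or "side" or "wrist"; returns a dict with "frame" (480x640x3 uint8, blue, green, red), "intrinsics" (3x3 intrinsics, pixels), "T" (4x4, takes a point from camera to world coordinates). Camera axes: x right, y up, looking along -z (the intrinsics and any distortion apply to the point x, -y, -z); pixel columns grow to the right and rows downward; lengths in m; the calibration is good to about 2 mm. A picture is of the moment at which its call begins. There is no depth.
- r.hand_in(): hands the job in, once; it reports no verdict.
The state is a dict: "clock": time; "joints": joint angles; "qvel": joint speeds; "tau": joint torques, N m; "tcp_pos": TCP position; "orientation": TCP orientation; "contact_force": force on the tool from outside, world axes, zero at the start; "moment": the same for the moment, N m; "grip_width": finger opening in m.
Only numpy, scipy, OpenCV 4.12 (cv2) and the standard library are available. Lean on these libraries where they do the work, as an engineer would, in place of code of your own. Each camera call takes 0.05 s, during which the arm holds its last target. There are 200 camera calls.

## Working session

There is one attempt and no reset: what is moved stays moved. The work goes in short steps, Python scripts to look and compute and a tool call to move; the robot and the scene stay as the last step left them, time stands still between calls to the robot, and variables do not carry over. Pictures are saved under pics/ and viewed, on a budget of 14 in all, crops included, one or two more only if the job needs it, and the job is handed in when it is done.

Besides the shell and the picture viewer there is one more tool, called after "Call:" as name(argument=value, ...) on one line, values as JSON. apply_moves: Moves the arm, as the interface text tells. Its arguments: {"type":"object","properties":{"moves":{"type":"array","items":{"type":"array"}},"claw":{"type":"number"},"grip_force":{"type":"number"}},"required":["moves"]}

```bash
ls; mkdir -p pics; python3 - <<'E'
from bench import r, imaging
import cv2, pickle
print(r.get_obs())
for n in ["scene","side","wrist"]:
    f=imaging.grab_frame(n); pickle.dump(f,open(f"pics/{n}0.pkl","wb")); cv2.imwrite(f"pics/{n}0.png",f["frame"]); print(n,f["intrinsics"],f["T"].round(4), [k for k in f])
E
```

```text
pics
{'clock': 0.0, 'joints': array([ 1.17888529,  0.47783878,  0.02234264,  1.55643531, -0.01150453,
        1.1092951 , -0.08307501]), 'qvel': array([-1.17924913e-04,  6.46627262e-04,  7.83629432e-04, -3.24077375e-05,
       -1.96252835e-03, -1.41277522e-03,  2.20916238e-05]), 'tau': array([-8.34118055e-05, -5.96450758e+01,  1.60782259e+00, -2.81188881e+01,
        1.24867281e-02,  9.47058492e-03, -5.46988034e-06]), 'tcp_pos': array([ 0.18884205, -0.64746367,  0.24430663]), 'orientation': array([-3.10821744e+00, -4.44124750e-01,  6.20404940e-04]), 'contact_force': array([-0.71034585, -0.4465847 , -0.1222581 ]), 'moment': array([-0.00447199,  0.00723468,  0.05375781]), 'grip_width': 0.0856658033860792}
scene [[618.7546925    0.         318.24950938]
 [  0.         618.7546925  238.87583169]
 [  0.           0.           1.        ]] [[ 0.0607 -0.6984  0.7131  1.6528]
 [ 0.998   0.0548 -0.0313 -0.0074]
 [-0.0172  0.7136  0.7004  1.1179]
 [ 0.      0.      0.      1.    ]] ['frame', 'intrinsics', 'T']
side [[481.53310962   0.         321.54642908]
 [  0.         481.53310962 236.84931768]
 [  0.           0.           1.        ]] [[-0.9073  0.2497 -0.3384  0.1507]
 [-0.4205 -0.5233  0.7412  0.9362]
 [ 0.008   0.8147  0.5798  0.7103]
 [ 0.      0.      0.      1.    ]] ['frame', 'intrinsics', 'T']
wrist [[372.42027575   0.         319.70377397]
 [  0.         372.42027575 239.73649524]
 [  0.           0.           1.        ]] [[ 0.2798  0.9068  0.3151  0.27  ]
 [-0.96    0.2649  0.0903 -0.6238]
 [-0.0016 -0.3278  0.9447  0.3726]
 [ 0.      0.      0.      1.    ]] ['frame', 'intrinsics', 'T']
```

View pics/scene0.png

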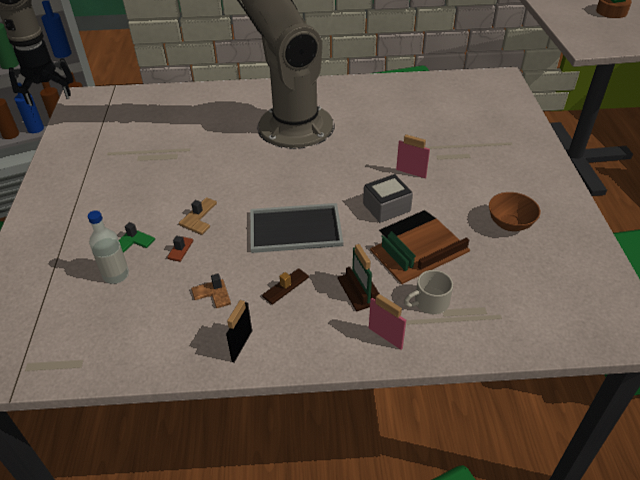

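View pics/side0.png

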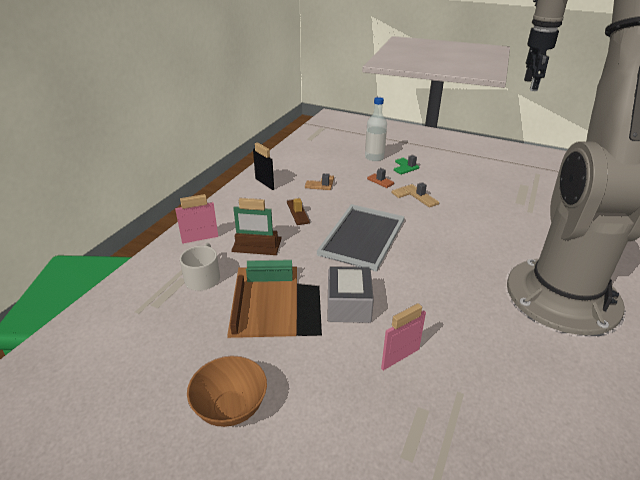

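Green sign stands in the dark parking block at scene (362,275). Look-alikes: pink signs at (412,158) and (387,320), black sign at (238,330). All five boards are present: green (133,238), long L (198,214), terracotta (180,248), cork (214,290), straight (286,286). Tray (294,228), dispenser (388,198), station (420,245).

```bash
cat > h.py <<'E'
import numpy as np, cv2, pickle
from scipy.spatial.transform import Rotation as R
def grab(n):
    from bench import imaging
    return imaging.grab_frame(n)
def p2w(f,uv,z):
    K,T=f["intrinsics"],f["T"]; uv=np.atleast_2d(uv).astype(float)
    d=np.c_[(uv[:,0]-K[0,2])/K[0,0],-(uv[:,1]-K[1,2])/K[1,1],-np.ones(len(uv))]@T[:3,:3].T
    return T[:3,3]+d*((z-T[2,3])/d[:,2])[:,None]
def w2p(f,P):
    K,T=f["intrinsics"],f["T"]; c=(np.atleast_2d(P)-T[:3,3])@T[:3,:3]
    return np.c_[K[0,0]*c[:,0]/-c[:,2]+K[0,2],K[1,1]*-c[:,1]/-c[:,2]+K[1,2]]
def tyaw(o): # world yaw of tool x axis
    x=R.from_rotvec(o["orientation"]).as_matrix()[:,0]; return np.arctan2(x[1],x[0])
def plan(p0,y0,p1,y1):
    "shift in tool axes (cm) and roll, tool pointing down; yaw y = direction of tool x"
    d=np.array(p1)-p0; c,s=np.cos(y0),np.sin(y0)
    t=np.array([d[0]*c+d[1]*s, d[0]*s-d[1]*c, -d[2]])*100
    return t.round(2), round(float(-((y1-y0+np.pi)%(2*np.pi)-np.pi)),3)
E
python3 - <<'E'
from h import *
f=pickle.load(open("pics/scene0.pkl","rb"))
from bench import r
o=r.get_obs(); print("yaw",tyaw(o), R.from_rotvec(o["orientation"]).as_matrix().round(3))
names=dict(green=(130,229),L=(196,207),terra=(179,243),cork=(216,282),straight=(285,280))
for n,u in names.items(): print(n,p2w(f,u,.036).round(3))
for n,u in dict(tray=(294,228),disp=(388,198),stat=(420,245),park=(362,290),wat=(112,280),cup=(432,305),basket=(514,215),pink=(412,175),black=(238,358)).items(): print(n,p2w(f,u,.01).round(3))
print(plan(o["tcp_pos"],tyaw(o),[0.58,-.1,.42],tyaw(o)))
E
```

```text
yaw 0.283819593388253 [[ 0.96   0.28  -0.001]
 [ 0.28  -0.96   0.001]
 [-0.    -0.001 -1.   ]]
green [[ 0.478 -0.437  0.036]]
L [[ 0.406 -0.275  0.036]]
terra [[ 0.539 -0.306  0.036]]
cork [[ 0.676 -0.206  0.036]]
straight [[ 0.682 -0.045  0.036]]
tray [[ 0.479 -0.018  0.01 ]]
disp [[0.381 0.242 0.01 ]]
stat [[0.567 0.297 0.01 ]]
park [[0.704 0.134 0.01 ]]
wat [[ 0.627 -0.463  0.01 ]]
cup [[0.762 0.289 0.01 ]]
basket [[0.475 0.563 0.01 ]]
pink [[0.287 0.324 0.01 ]]
black [[ 0.875 -0.152  0.01 ]]
(array([ 52.88, -41.61, -17.55]), -0.0)
```

Call:
apply_moves(moves=[[[26, -21, -12], 0], [[26, -21, -12], 0], [[26, -21, -12], 0], [[26, -21, -12], 0], [[26, -21, -12], 0], [[26, -21, -12], 0], [[26, -21, -12], 0], [[26, -21, -12], 0], [[26, -21, -12], 0], [[26, -21, -12], 0]])

```text
clock: 0.98
tcp_pos: [0.3843, -0.3688, 0.3674]
orientation: [3.107, 0.458, 0.006]
contact_force: [0.7, 0.5, 0.1]
grip_width: 0.0859
```

Call:
apply_moves(moves=[[[26, -21, -6], 0], [[26, -21, -6], 0], [[26, -21, -6], 0], [[26, -21, -6], 0], [[26, -21, -6], 0], [[26, -21, -6], 0], [[26, -21, -6], 0], [[26, -21, -6], 0], [[26, -21, -6], 0], [[26, -21, -6], 0]])

```text
clock: 1.82
tcp_pos: [0.5719, -0.096, 0.425]
orientation: [-3.107, -0.453, -0.0]
contact_force: [-0.8, -1.0, -0.0]
grip_width: 0.0855
```

```bash
python3 - <<'E'
from h import *
from bench import r
f=grab("wrist"); o=r.get_obs(); print(o["clock"],o["tcp_pos"],tyaw(o),o["joints"].round(2)); pickle.dump(f,open("pics/w1.pkl","wb")); cv2.imwrite("pics/w1.png",cv2.resize(f["frame"],(800,600),interpolation=cv2.INTER_CUBIC))
E
```

```text
1.8667 [ 0.57086885 -0.09879144  0.42460394] 0.2857857604360156 [ 0.36  0.23 -0.36  1.51  0.08  1.41 -1.29]
```

View pics/w1.png

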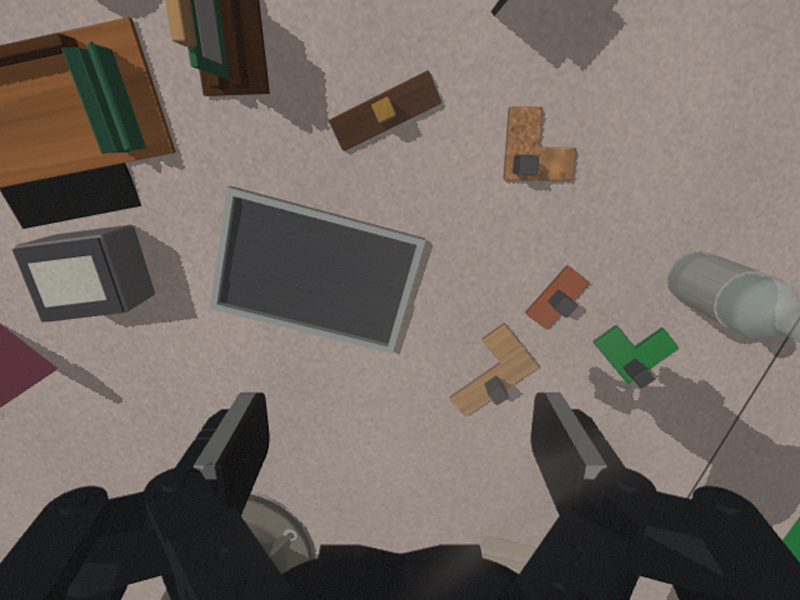

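Wrist view (800×600 scale): tray corners (229,187), (431,239), (398,352), (211,308). Straight board is at (384,109), cork knob (526,165), terracotta (563,303), L knob (497,390), green knob (638,373), dispenser (80,275), station at upper left.

```bash
cat >> h.py <<'E'
from scipy.optimize import least_squares
def fit(f,uv,loc,z,th0=None):
    "rigid 2d pose of local points (m) from pixels, reprojection in camera"
    loc=np.array(loc,float); W=p2w(f,uv,z)[:,:2]
    def res(q):
        c,s=np.cos(q[2]),np.sin(q[2]); return (loc@np.array([[c,s],[-s,c]])+q[:2]-W).ravel()
    best=min((least_squares(res,[*W.mean(0),t]) for t in (np.arange(-3,3,.7))),key=lambda a:a.cost)
    q=best.x; q[2]=(q[2]+np.pi)%(2*np.pi)-np.pi
    return q, np.abs(best.fun).max()
E
python3 - <<'E'
from h import *
f=pickle.load(open("pics/w1.pkl","rb"))
a=lambda L:np.array(L)/1.25
m=1e-3
def go(n,uv,loc,z): q,e=fit(f,a(uv),np.array(loc)*m,z); print(n,q.round(4),"err mm",(e*1e3).round(1))
# world up in image ~ +x, right ~ -y; tray local: x up image
go("tray",[(229,187),(431,239),(398,352),(211,308)],[(76,117),(76,-117),(-76,-117),(-76,117)],.014)
go("straight",[(330,121),(430,71),(443,103),(344,151)],[(18,60),(18,-60),(-18,-60),(-18,60)],.01)
go("cork",[(509,107),(543,108),(542,146),(577,149),(575,182),(504,180)],[(-18,60),(18,60),(18,18),(60,18),(60,-18),(-18,-18)],.01)
go("terra",[(568,265),(591,283),(545,329),(526,312)],[(18,-39),(-18,-39),(-18,39),(18,39)],.01)
go("L",[(483,340),(504,323),(540,366),(465,416),(449,400)],[(60,-24),(60,-60),(-18,-60),(-18,60),(18,60)],.01)
go("green",[(594,343),(616,326),(638,350),(663,328),(679,347)],[(-18,60),(18,60),(18,18),(60,18),(60,-18)],.01)
for n,u in dict(straight=(384,104),cork=(526,160),terra=(563,299),L=(495,385),green=(640,369)).items(): print(n,p2w(f,a(u),.042).round(3))
# dispenser top z=.07 front-left.. corners; station near edges z .008
go("disp",[(14,252),(97,236),(125,308),(43,322)],[(45,50),(45,-50),(-45,-50),(-45,50)],.07)
print("ramp foot corners/deck",p2w(f,a([(140,205),(22,227)]),0).round(4),p2w(f,a([(129,165),(0,189)]),.008).round(4))
print("deck right edge",p2w(f,a([(129,18),(175,153)]),.008).round(4))
E
```

```text
tray [ 0.4766 -0.0215  0.0333] err mm 2.7
straight [ 0.6744 -0.0492  0.7168] err mm 1.1
cork [ 0.6653 -0.2107 -1.2844] err mm 2.5
terra [ 0.5303 -0.3101  1.193 ] err mm 1.5
L [ 0.397  -0.2766  0.9784] err mm 1.8
green [ 0.4707 -0.4398 -0.534 ] err mm 3.5
straight [[ 0.68  -0.047  0.042]]
cork [[ 0.67  -0.205  0.042]]
terra [[ 0.538 -0.303  0.042]]
L [[ 0.41  -0.267  0.042]]
green [[ 0.481 -0.429  0.042]]
disp [0.4113 0.2299 0.457 ] err mm 5.8
ramp foot corners/deck [[0.4947 0.2003 0.    ]
 [0.4282 0.3326 0.    ]] [[0.5385 0.2132 0.008 ]
 [0.4695 0.3523 0.008 ]]
deck right edge [[0.6853 0.2281 0.008 ]
 [0.5663 0.1652 0.008 ]]
```

```bash
cat > tile.py <<'E'
import numpy as np
P=dict(L=[(0,-1),(0,0),(0,1),(1,-1)],straight=[(0,-1),(0,0),(0,1)],cork=[(0,0),(1,0),(0,1)],green=[(0,0),(1,0),(0,1)],terra=[(0,-.5),(0,.5)])
def rot(p,k):
    for _ in range(k): p=(-p[1],p[0])
    return p
sols=[]
def rec(names,occ,acc):
    if not names: sols.append(acc); return
    n=names[0]
    for k in range(2 if n in("straight","terra") else 4):
        c=[rot(p,k) for p in P[n]]
        for x in np.arange(-1,1.1,.5):
            for y in np.arange(-2,2.1,.5):
                s={(x+a,y+b) for a,b in c}
                if all(u%1==0 and v%1==0 and abs(u)<=1 and abs(v)<=2 for u,v in s) and not s&occ: rec(names[1:],occ|s,acc+[(n,k,x,y)])
rec(list(P),frozenset(),[])
def score(s):
    tot=[]
    for n,k,x,y in s:
        best=-9
        for ax in (0,1):
            c=99
            for m,_,u,v in s:
                if m==n: continue
                d=[abs(u-x)*42,abs(v-y)*42]
                if d[1-ax]<24: c=min(c,d[ax]-34.5)
            best=max(best,c)
        tot.append(best)
    return min(tot),sum(tot)
sols.sort(key=score,reverse=True)
print(len(sols))
for s in sols[:6]: print(score(s),[(n,k*90,float(x*42),float(y*42)) for n,k,x,y in s])
E
python3 tile.py; python3 - <<'E'
import cv2,pickle,sys
sys.path.insert(0,'.')
f=pickle.load(open("pics/scene0.pkl","rb"))["frame"]
g=pickle.load(open("pics/w1.pkl","rb"))["frame"]
cv2.imwrite("pics/tray_w.png",cv2.resize(g[140:290,155:355],(800,600),interpolation=cv2.INTER_CUBIC))
E
```

```text
208
(99, 495) [('L', 0, -42.0, 42.0), ('straight', 0, 42.0, 0.0), ('cork', 270, -42.0, -42.0), ('green', 270, 0.0, 84.0), ('terra', 90, 21.0, -84.0)]
(99, 495) [('L', 0, -42.0, 42.0), ('straight', 0, 42.0, 0.0), ('cork', 270, 0.0, 84.0), ('green', 270, -42.0, -42.0), ('terra', 90, 21.0, -84.0)]
(99, 495) [('L', 90, 0.0, -84.0), ('straight', 0, -42.0, 42.0), ('cork', 0, 0.0, 0.0), ('green', 180, 42.0, 84.0), ('terra', 90, -21.0, -42.0)]
(99, 495) [('L', 90, 0.0, -84.0), ('straight', 0, -42.0, 42.0), ('cork', 90, 0.0, -42.0), ('green', 270, 0.0, 84.0), ('terra', 0, 42.0, 21.0)]
(99, 495) [('L', 90, 0.0, -84.0), ('straight', 0, -42.0, 42.0), ('cork', 90, 42.0, 0.0), ('green', 270, 0.0, 84.0), ('terra', 90, -21.0, -42.0)]
(99, 495) [('L', 90, 0.0, -84.0), ('straight', 0, -42.0, 42.0), ('cork', 180, 42.0, 84.0), ('green', 0, 0.0, 0.0), ('terra', 90, -21.0, -42.0)]
```

View pics/tray_w.png

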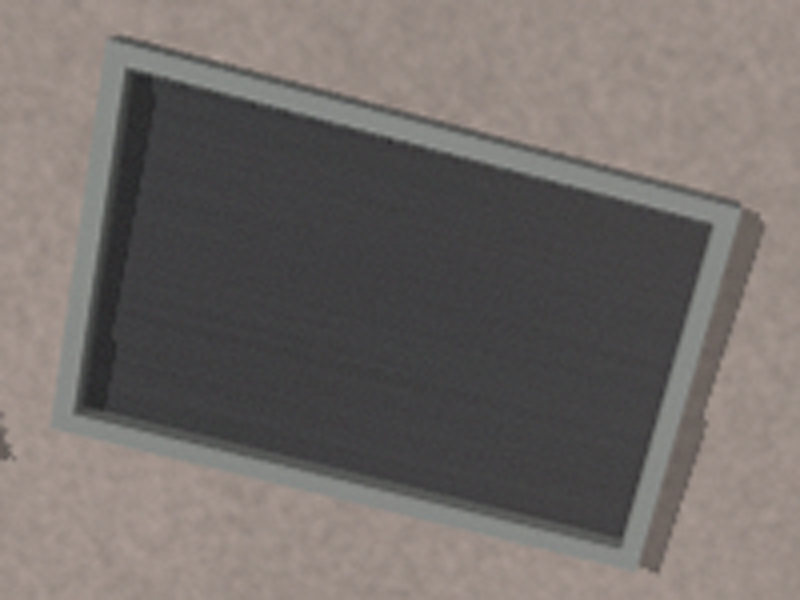

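```bash
cat >> h.py <<'E'
import json
def seq(wps,dry=False):
    "waypoints (x,y,z,yaw) each one call; prints rounded shift, rows needed; tracks commanded pose in cmd.json"
    c=json.load(open("cmd.json")); p,y=np.array(c[:3]),c[3]
    for w in wps:
        t,rl=plan(p,y,w[:3],w[3]); t=t.round(1); rl=round(rl,2)
        n=max(np.linalg.norm(t)/4.17,abs(rl)/.125)
        print(t.tolist(),rl,"rows %.1f"%n)
        ex=np.array([np.cos(y),np.sin(y),0]); ey=np.array([np.sin(y),-np.cos(y),0])
        p=p+(t[0]*ex+t[1]*ey-t[2]*np.array([0,0,1]))/100; y=y-rl
    json.dump([*p,y],open("cmd.json","w"))
    print("end cmd",p.round(4),round(y,3))
E
python3 - <<'E'
from h import *
f=pickle.load(open("pics/w1.pkl","rb"))
a=lambda L:(np.array(L)+.5)/4-.5+[155,140]
s=np.array([(1,1),(1,-1),(-1,-1),(-1,1)])*1e-3
uv=[(127,69),(714,224),(622,549),(74,413)]; uo=[(107,42),(742,205),(638,570),(52,427)]
print(fit(f,a(uv),s*[68,109],.014),fit(f,a(uo),s*[76,117],.014),fit(f,a(uv+uo),np.r_[s*[68,109],s*[76,117]],.014))
g=pickle.load(open("pics/scene0.pkl","rb"))
json.dump([.5706,-.0992,.425,.2845],open("cmd.json","w"))
seq([(.676,-.049,.13,.717),(.676,-.049,.027,.717),(.676,-.049,.027,2.288),(.676,-.049,.13,2.288)])
E
```

```text
(array([ 0.4745863 , -0.01704194,  0.02581755]), np.float64(0.0006526686309510366)) (array([ 0.47504903, -0.0172357 ,  0.03116824]), np.float64(0.0009821869187233156)) (array([ 0.47481766, -0.01713882,  0.02871381]), np.float64(0.001043447709051848))
[11.5, -1.9, 29.5] -0.43 rows 7.6
[0.0, 0.0, 10.3] -0.0 rows 2.5
[0.0, 0.0, -0.0] -1.57 rows 12.6
[-0.0, 0.0, -10.3] -0.0 rows 2.5
end cmd [ 0.6756 -0.0487  0.13  ] 2.284
```

Call:
apply_moves(moves=[[[11.5, -1.9, 29.5], -0.43], [[11.5, -1.9, 29.5], -0.43], [[11.5, -1.9, 29.5], -0.43], [[11.5, -1.9, 29.5], -0.43], [[11.5, -1.9, 29.5], -0.43], [[11.5, -1.9, 29.5], -0.43], [[11.5, -1.9, 29.5], -0.43], [[11.5, -1.9, 29.5], -0.43], [[11.5, -1.9, 29.5], -0.43], [[11.5, -1.9, 29.5], -0.43]], claw=1, grip_force=30)

```text
clock: 2.7
tcp_pos: [0.6742, -0.0512, 0.1286]
orientation: [-2.944, -1.095, 0.007]
contact_force: [0.3, -0.6, 0.1]
grip_width: 0.0856
```

```bash
python3 - <<'E'
from h import *
from bench import r
f=grab("wrist"); o=r.get_obs(); print(o["clock"],o["tcp_pos"],tyaw(o)); pickle.dump(f,open("pics/w2.pkl","wb")); cv2.imwrite("pics/w2.png",f["frame"])
E
```

```text
2.75 [ 0.6753642  -0.05107342  0.13083797] 0.71155940486589
```

View pics/w2.png

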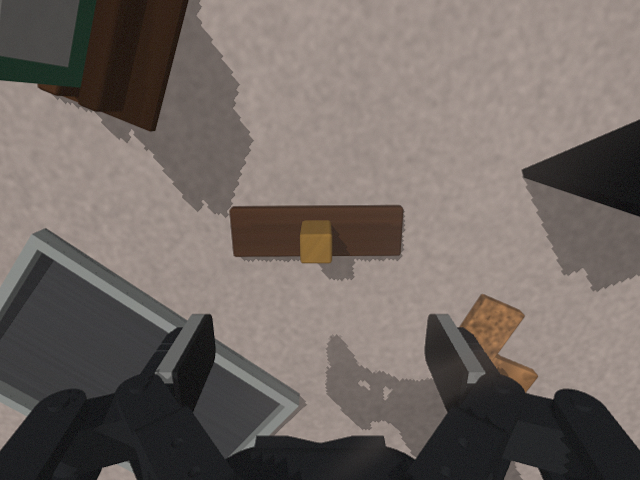

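Straight board sits centred between the fingers, knob top at (316,248). Descending with a double squeeze to centre it.

Call:
apply_moves(moves=[[[0, 0, 4], 0], [[0, 0, 8], 0], [[0, 0, 10.3], 0], [[0, 0, 10.3], 0], [[0, 0, 10.3], 0]])

```text
clock: 3.17
tcp_pos: [0.676, -0.0502, 0.0289]
orientation: [2.943, 1.095, 0.001]
contact_force: [0.5, -0.3, 0.7]
grip_width: 0.0855
```

Call:
apply_moves(moves=[[[0, 0, 0], 0], [[0, 0, 0], 0], [[0, 0, 0], 0], [[0, 0, 0], 0], [[0, 0, 0], 0], [[0, 0, 0], 0], [[0, 0, 0], 0], [[0, 0, 0], 0]], claw=0)

```text
clock: 3.83
tcp_pos: [0.6762, -0.0487, 0.0282]
orientation: [2.943, 1.097, 0.001]
contact_force: [-0.7, -0.5, 6.0]
grip_width: 0.0197
```

Call:
apply_moves(moves=[[[0, 0, 0], 0], [[0, 0, 0], 0], [[0, 0, 0], 0], [[0, 0, 0], 0]], claw=0.8)

```text
clock: 4.17
tcp_pos: [0.6755, -0.0488, 0.027]
orientation: [-2.943, -1.098, 0.001]
contact_force: [-0.1, 0.0, -1.4]
grip_width: 0.067
```

Call:
apply_moves(moves=[[[0, 0, 0], -0.8], [[0, 0, 0], -0.8], [[0, 0, 0], -0.8], [[0, 0, 0], -0.8], [[0, 0, 0], -0.8], [[0, 0, 0], -0.8], [[0, 0, 0], -0.8], [[0, 0, 0], -0.8]])

```text
clock: 4.83
tcp_pos: [0.6755, -0.0491, 0.0269]
orientation: [-2.282, -2.158, 0.0]
contact_force: [1.3, -0.1, -0.7]
grip_width: 0.0685
```

Call:
apply_moves(moves=[[[0, 0, 0], -0.77], [[0, 0, 0], -0.77], [[0, 0, 0], -0.77], [[0, 0, 0], -0.77], [[0, 0, 0], -0.77], [[0, 0, 0], -0.77], [[0, 0, 0], -0.77], [[0, 0, 0], -0.77]])

```text
clock: 5.5
tcp_pos: [0.6756, -0.0489, 0.027]
orientation: [-1.312, -2.854, -0.0]
contact_force: [0.2, 1.1, 0.1]
grip_width: 0.0685
```

Call:
apply_moves(moves=[[[0, 0, 0], 0], [[0, 0, 0], 0], [[0, 0, 0], 0], [[0, 0, 0], 0], [[0, 0, 0], 0], [[0, 0, 0], 0], [[0, 0, 0], 0], [[0, 0, 0], 0]], claw=0, grip_force=60)

```text
clock: 6.17
tcp_pos: [0.6759, -0.0486, 0.0276]
orientation: [1.307, 2.857, 0.0]
contact_force: [-0.6, 0.2, 3.4]
grip_width: 0.0196
```

```bash
cat >> h.py <<'E'
TR=np.array([.4748,-.0171,.029])
def tw(x,y,tr=TR):
    c,s=np.cos(tr[2]),np.sin(tr[2]); return tr[0]+(c*x-s*y)/1e3, tr[1]+(s*x+c*y)/1e3
E
python3 - <<'E'
from h import *
c=json.load(open("cmd.json"))
x,y=tw(42,0); print(x,y); yw=np.pi/2+TR[2]
seq([(x,y,.13,yw),(x,y,.031,yw),(x,y,.13,yw)])
k=(.6655,-.2095)
seq([(*k,.13,-1.284+np.pi),(*k,.027,-1.284+np.pi),(*k,.027,-1.284+np.pi/2),(*k,.13,-1.284+np.pi/2)])
E
```

```text
0.5167823402377071 -0.015882170715821244
[12.9, -9.9, -0.0] 0.69 rows 5.5
[0.0, 0.0, 9.9] -0.01 rows 2.4
[0.0, 0.0, -9.9] 0.01 rows 2.4
end cmd [ 0.5164 -0.016   0.13  ] 1.595
[-19.7, 14.4, -0.0] -0.26 rows 5.9
[-0.0, 0.0, 10.3] -0.0 rows 2.5
[-0.0, 0.0, -0.0] 1.57 rows 12.6
[0.0, 0.0, -10.3] -0.0 rows 2.5
end cmd [ 0.665  -0.2095  0.13  ] 0.284
```

Call:
apply_moves(moves=[[[0, 0, -5], 0], [[0, 0, -10.3], 0], [[0, 0, -10.3], 0], [[0, 0, -10.3], 0]])

```text
clock: 6.5
tcp_pos: [0.6788, -0.048, 0.1359]
orientation: [1.304, 2.85, 0.006]
contact_force: [-0.3, 0.3, -1.6]
grip_width: 0.019
```

Call:
apply_moves(moves=[[[3, -2, 0], 0.12], [[6, -4, 0], 0.24], [[9, -6.5, 0], 0.36], [[11.5, -8.8, 0], 0.48], [[12.9, -9.9, 0], 0.6], [[12.9, -9.9, 0], 0.69], [[12.9, -9.9, 0], 0.69], [[12.9, -9.9, 0], 0.69], [[12.9, -9.9, 0], 0.69]])

```text
clock: 7.25
tcp_pos: [0.5169, -0.0161, 0.13]
orientation: [-2.193, -2.249, -0.0]
contact_force: [-0.2, 0.2, -2.2]
grip_width: 0.0192
```

```bash
python3 - <<'E'
from h import *
from bench import r
f=grab("wrist"); o=r.get_obs(); print(o["clock"],o["tcp_pos"],tyaw(o),o["grip_width"]); pickle.dump(f,open("pics/w3.pkl","wb")); cv2.imwrite("pics/w3.png",f["frame"])
E
```

```text
7.3 [ 0.51696123 -0.01604719  0.12995781] 1.5954953809231647 0.01928619302798782
```

View pics/w3.png

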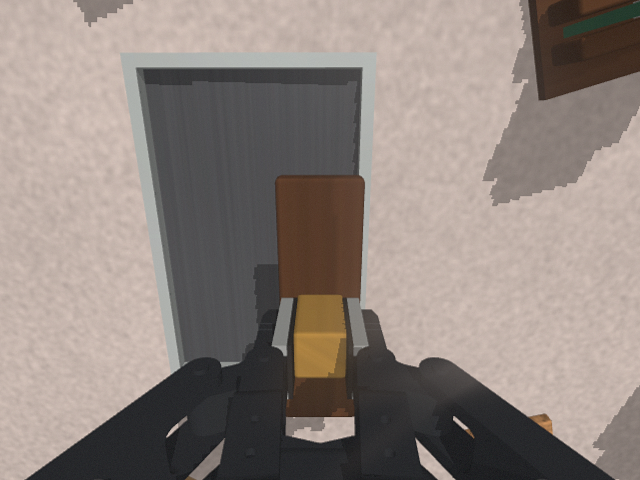

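Board held straight in the jaws. The tray rim is visible with far corners about (122,54) and (376,54) outer, (136,69) and (362,69) inner. I'll use them to check the tray pose.

```bash
python3 - <<'E'
from h import *
f=pickle.load(open("pics/w3.pkl","rb"))
for p in [(-76,117),(76,117),(-68,109),(68,109),(-76,-117),(-68,-109)]:
    print(p,w2p(f,[*tw(*p),.014]).round(1))
q=p2w(f,[(122,54),(376,54),(136,69),(362,69)],.014)[:,:2]-TR[:2]
c,s=np.cos(TR[2]),np.sin(TR[2]); print((q@np.array([[c,-s],[s,c]])*1e3).round(1))
E
```

```text
(-76, 117) [[119.4  53.5]]
(76, 117) [[376.5  52.4]]
(-68, 109) [[135.1  68.3]]
(68, 109) [[362.5  67.3]]
(-76, -117) [[172.2 379. ]]
(-68, -109) [[181.  370.6]]
[[-74.5 116.7]
 [ 75.8 116.1]
 [-67.5 108.6]
 [ 67.7 108.1]]
```

Call:
apply_moves(moves=[[[0, 0, 3.5], -0.01], [[0, 0, 7], -0.01], [[0, 0, 9], -0.01], [[0, 0, 9.9], -0.01], [[0, 0, 9.9], -0.01], [[0, 0, 9.9], -0.01]])

```text
clock: 7.8
tcp_pos: [0.517, -0.0156, 0.0311]
orientation: [-2.183, -2.259, -0.0]
contact_force: [0.0, -0.6, -1.1]
grip_width: 0.0192
```

Call:
apply_moves(moves=[[[0, 0, 0], 0], [[0, 0, 0], 0], [[0, 0, 0], 0], [[0, 0, -5], 0], [[0, 0, -9.9], 0.01], [[0, 0, -9.9], 0.01], [[0, 0, -9.9], 0.01]], claw=0.5)

```text
clock: 8.38
tcp_pos: [0.5195, -0.0156, 0.1347]
orientation: [2.192, 2.242, 0.008]
contact_force: [0.2, 0.7, -0.4]
grip_width: 0.0424
```

Call:
apply_moves(moves=[[[-5, 3.5, 0], -0.1], [[-9, 6.5, 0], -0.2], [[-12, 9, 0], -0.26], [[-15, 11, 0], -0.26], [[-18, 13, 0], -0.26], [[-19.7, 14.4, 0], -0.26], [[-19.7, 14.4, 0], -0.26], [[-19.7, 14.4, 0], -0.26], [[-19.7, 14.4, 0], -0.26]], claw=1, grip_force=30)

```text
clock: 9.13
tcp_pos: [0.6643, -0.2089, 0.1293]
orientation: [-1.884, -2.511, -0.0]
contact_force: [0.3, 0.0, 0.4]
grip_width: 0.0855
```

```bash
cat >> h.py <<'E'
def snap(tag,cam="wrist"):
    from bench import r
    f=grab(cam); o=r.get_obs(); pickle.dump(f,open(f"pics/{tag}.pkl","wb")); cv2.imwrite(f"pics/{tag}.png",f["frame"])
    print(o["clock"],o["tcp_pos"].round(4),"yaw",round(tyaw(o),3),"grip",round(o["grip_width"],4),o["contact_force"].round(1)); return f
E
python3 - <<'E'
from h import *
f=snap("w4")
# steel knob: where would it be? project tcp xy at z=.042 and show dark blob near it
from bench import r
o=r.get_obs(); print(w2p(f,[*o["tcp_pos"][:2],.042]).round(0))
w=f["frame"].astype(int); hsv=cv2.cvtColor(f["frame"],cv2.COLOR_BGR2HSV)
m=((hsv[...,0]>5)&(hsv[...,0]<22)&(hsv[...,1]>90)&(hsv[...,2]>90)).astype(np.uint8)
n,l,st,c=cv2.connectedComponentsWithStats(m)
for i in np.argsort(-st[1:,4])[:4]+1: print(st[i],c[i].round(0))
E
```

```text
9.1833 [ 0.6643 -0.2081  0.1297] yaw 1.855 grip 0.0859 [ 0.2  0.8 -0.9]
[[320. 254.]]
[ 297  213  112  101 6107] [349. 253.]
[  56  265  115   89 3936] [113. 307.]
[   0  197   52   84 2452] [ 18. 233.]
[298 250   9  19 108] [301. 258.]
```

Call:
apply_moves(moves=[[[0, 0, 4], 0], [[0, 0, 8], 0], [[0, 0, 10.3], 0], [[0, 0, 10.3], 0], [[0, 0, 10.3], 0]])

```text
clock: 9.6
tcp_pos: [0.6639, -0.208, 0.0267]
orientation: [-1.882, -2.512, 0.001]
contact_force: [0.2, -0.0, 0.0]
grip_width: 0.0854
```

Call:
apply_moves(moves=[[[0, 0, 0], 0], [[0, 0, 0], 0], [[0, 0, 0], 0], [[0, 0, 0], 0], [[0, 0, 0], 0], [[0, 0, 0], 0], [[0, 0, 0], 0], [[0, 0, 0], 0]], claw=0)

```text
clock: 10.27
tcp_pos: [0.6655, -0.2098, 0.0283]
orientation: [1.885, 2.511, 0.001]
contact_force: [-1.0, 0.0, 5.4]
grip_width: 0.0193
```

Call:
apply_moves(moves=[[[0, 0, 0], 0], [[0, 0, 0], 0], [[0, 0, 0], 0], [[0, 0, 0], 0]], claw=0.8)

```text
clock: 10.6
tcp_pos: [0.6647, -0.2096, 0.027]
orientation: [-1.886, -2.512, 0.0]
contact_force: [0.4, -0.5, -0.1]
grip_width: 0.0671
```

Call:
apply_moves(moves=[[[0, 0, 0], 0.8], [[0, 0, 0], 0.8], [[0, 0, 0], 0.8], [[0, 0, 0], 0.8], [[0, 0, 0], 0.8], [[0, 0, 0], 0.8], [[0, 0, 0], 0.8], [[0, 0, 0], 0.8]])

```text
clock: 11.27
tcp_pos: [0.6649, -0.2093, 0.0272]
orientation: [2.716, 1.578, -0.0]
contact_force: [-0.3, -0.4, 0.1]
grip_width: 0.0686
```

Call:
apply_moves(moves=[[[0, 0, 0], 0.77], [[0, 0, 0], 0.77], [[0, 0, 0], 0.77], [[0, 0, 0], 0.77], [[0, 0, 0], 0.77], [[0, 0, 0], 0.77], [[0, 0, 0], 0.77], [[0, 0, 0], 0.77]])

```text
clock: 11.93
tcp_pos: [0.6649, -0.2094, 0.0272]
orientation: [3.109, 0.45, -0.001]
contact_force: [0.0, -0.3, 0.3]
grip_width: 0.0686
```

Call:
apply_moves(moves=[[[0, 0, 0], 0], [[0, 0, 0], 0], [[0, 0, 0], 0], [[0, 0, 0], 0], [[0, 0, 0], 0], [[0, 0, 0], 0], [[0, 0, 0], 0], [[0, 0, 0], 0]], claw=0, grip_force=60)

```text
clock: 12.6
tcp_pos: [0.665, -0.2097, 0.0274]
orientation: [3.11, 0.445, 0.0]
contact_force: [0.5, -0.2, 1.5]
grip_width: 0.0191
```

Call:
apply_moves(moves=[[[0, 0, -5], 0], [[0, 0, -10.3], 0], [[0, 0, -10.3], 0], [[0, 0, -10.3], 0]])

```text
clock: 12.93
tcp_pos: [0.6684, -0.2102, 0.1365]
orientation: [3.106, 0.444, 0.014]
contact_force: [0.5, -0.4, 0.3]
grip_width: 0.0193
```

```bash
python3 - <<'E'
from h import *
f=snap("w5")
x,y=tw(-42,-42); yw=TR[2]
seq([(x,y,.13,yw),(x,y,.031,yw),(x,y,.13,yw)])
# green: pick final yaw = place yaw - delta ; target -1.542, cur -.534 -> delta -1.008; place yaw pi/2+.029
k=(.474,-.437)
pf=np.pi/2+TR[2]+1.008
seq([(*k,.15,pf-np.pi/2),(*k,.027,pf-np.pi/2),(*k,.027,pf),(*k,.13,pf)])
E
```

```text
12.9833 [ 0.6667 -0.21    0.1334] yaw 0.284 grip 0.0186 [ 0.4  0.7 -0.4]
[-18.0, -20.8, -0.0] 0.26 rows 6.6
[0.0, -0.0, 9.9] -0.01 rows 2.4
[0.0, -0.0, -9.9] 0.01 rows 2.4
end cmd [ 0.4338 -0.0604  0.13  ] 0.024
[3.1, 37.8, -2.0] -1.01 rows 9.1
[0.0, -0.0, 12.3] -0.0 rows 2.9
[0.0, -0.0, -0.0] -1.57 rows 12.6
[0.0, 0.0, -10.3] -0.0 rows 2.5
end cmd [ 0.4741 -0.4375  0.13  ] 2.604
```

Call:
apply_moves(moves=[[[-3, -3.5, 0], 0.05], [[-6, -7, 0], 0.1], [[-9, -10, 0], 0.15], [[-12, -13.5, 0], 0.2], [[-15, -17, 0], 0.26], [[-17, -19.5, 0], 0.26], [[-18, -20.8, 0], 0.26], [[-18, -20.8, 0], 0.26], [[-18, -20.8, 0], 0.26], [[-18, -20.8, 0], 0.26]])

```text
clock: 13.82
tcp_pos: [0.434, -0.0606, 0.1298]
orientation: [3.141, 0.037, -0.001]
contact_force: [1.0, -0.9, -1.8]
grip_width: 0.019
```

Call:
apply_moves(moves=[[[0, 0, 3.5], -0.01], [[0, 0, 7], -0.01], [[0, 0, 9], -0.01], [[0, 0, 9.9], -0.01], [[0, 0, 9.9], -0.01], [[0, 0, 9.9], -0.01]])

```text
clock: 14.32
tcp_pos: [0.4347, -0.0608, 0.0308]
orientation: [-3.141, -0.052, 0.001]
contact_force: [0.1, 0.5, -0.9]
grip_width: 0.0192
```

Call:
apply_moves(moves=[[[0, 0, 0], 0], [[0, 0, 0], 0], [[0, 0, 0], 0], [[0, 0, -5], 0], [[0, 0, -9.9], 0.01], [[0, 0, -9.9], 0.01], [[0, 0, -9.9], 0.01]], claw=0.5)

```text
clock: 14.9
tcp_pos: [0.4368, -0.0606, 0.1343]
orientation: [3.14, 0.036, 0.013]
contact_force: [0.7, 0.1, -0.4]
grip_width: 0.0428
```

```bash
python3 - <<'E'
from h import *
f=snap("w6")
E
```

```text
14.95 [ 0.4356 -0.0606  0.1324] yaw 0.023 grip 0.0427 [-0.3  0.7 -1.3]
```

View pics/w6.png

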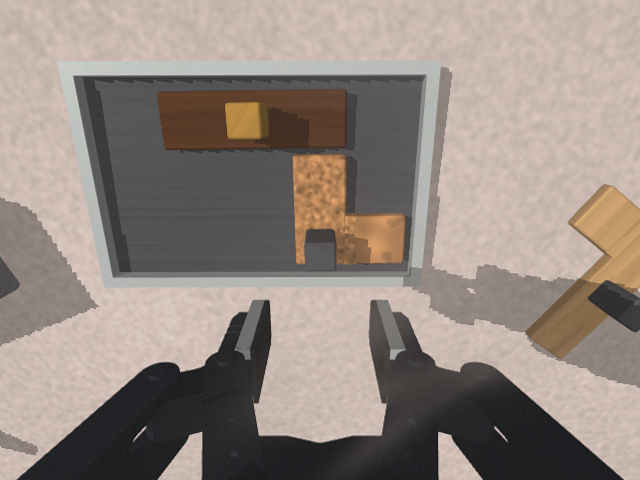

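Straight and cork lie flat in their cells (straight knob at (246,120), cork knob at (320,250)) with even gaps. Next is the green corner.

Call:
apply_moves(moves=[[[0.4, 4, -2], -0.1], [[0.8, 8, -2], -0.2], [[1, 12, -2], -0.3], [[1.4, 16, -2], -0.42], [[1.7, 20, -2], -0.54], [[2, 24, -2], -0.66], [[2.4, 28, -2], -0.78], [[2.7, 32, -2], -0.9], [[3, 36, -2], -1.01], [[3.1, 37.8, -2], -1.01]], claw=1, grip_force=30)

```text
clock: 15.78
tcp_pos: [0.4716, -0.4438, 0.1484]
orientation: [2.731, 1.552, -0.003]
contact_force: [-0.6, -0.6, 0.3]
grip_width: 0.0855
```

Call:
apply_moves(moves=[[[0, 0, 0], 0], [[0, 0, 0], 0]])

```text
clock: 15.95
tcp_pos: [0.4727, -0.438, 0.1483]
orientation: [-2.731, -1.548, 0.001]
contact_force: [-0.1, 0.8, -0.2]
grip_width: 0.0855
```

```bash
cat >> h.py <<'E'
def blob(f,lo,hi,z=.01):
    hsv=cv2.cvtColor(f["frame"],cv2.COLOR_BGR2HSV); m=cv2.inRange(hsv,np.array(lo),np.array(hi))
    cs,_=cv2.findContours(m,cv2.RETR_EXTERNAL,cv2.CHAIN_APPROX_NONE)
    for c in sorted(cs,key=cv2.contourArea)[::-1][:2]:
        print("area",cv2.contourArea(c)); a=cv2.approxPolyDP(c,5,True)[:,0]; print(np.c_[a,p2w(f,a,z)[:,:2].round(3)].tolist())
E
python3 - <<'E'
from h import *
f=snap("w7"); blob(f,(45,90,40),(85,255,255))
E
```

```text
16.0 [ 0.4734 -0.4363  0.1487] yaw 1.034 grip 0.0857 [0.5 1.1 1.1]
area 5747.0
[[243.0, 191.0, 0.44, -0.384], [244.0, 286.0, 0.397, -0.447], [255.0, 256.0, 0.419, -0.43], [277.0, 258.0, 0.432, -0.44], [276.0, 288.0, 0.418, -0.461], [339.0, 290.0, 0.46, -0.488], [340.0, 247.0, 0.479, -0.457], [288.0, 244.0, 0.446, -0.435], [289.0, 194.0, 0.467, -0.403]]
```

```bash
python3 - <<'E'
from h import *
f=pickle.load(open("pics/w7.pkl","rb"))
q,e=fit(f,[(243,191),(289,194),(288,244),(340,247),(339,290),(244,286)],np.array([(-18,60),(18,60),(18,18),(60,18),(60,-18),(-18,-18)])*1e-3,.01); print(q,e)
json.dump([.4741,-.4375,.15,1.034],open("cmd.json","w"))
pf=np.pi/2+TR[2]-(-1.542-q[2]); k=q[:2]
seq([(*k,.15,pf-np.pi/2),(*k,.027,pf-np.pi/2),(*k,.027,pf),(*k,.13,pf)])
E
```

```text
[ 0.42029487 -0.44116521 -0.58486394] 0.0024047330346103624
[-3.1, -4.4, -0.0] 0.05 rows 1.3
[0.0, -0.0, 12.3] -0.0 rows 2.9
[0.0, -0.0, -0.0] -1.57 rows 12.6
[0.0, 0.0, -10.3] -0.0 rows 2.5
end cmd [ 0.4204 -0.4416  0.13  ] 2.554
```

View pics/w7.png

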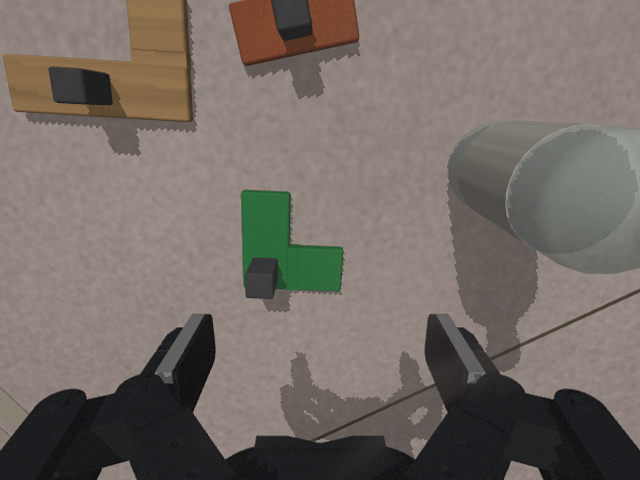

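The green board was knocked about 5 cm aside. Its knob is now at (262,277) in the image, world (0.420,-0.441).

Call:
apply_moves(moves=[[[-1.5, -2.2, 0], 0.05], [[-3.1, -4.4, 0], 0.05], [[-3.1, -4.4, 0], 0.05], [[-3.1, -4.4, 0], 0.05]])

```text
clock: 16.33
tcp_pos: [0.4188, -0.4402, 0.15]
orientation: [-2.768, -1.483, 0.002]
contact_force: [0.5, 0.0, -0.1]
grip_width: 0.0856
```

Call:
apply_moves(moves=[[[0, 0, 4], 0], [[0, 0, 8], 0], [[0, 0, 12.3], 0], [[0, 0, 12.3], 0], [[0, 0, 12.3], 0]])

```text
clock: 16.75
tcp_pos: [0.4201, -0.4387, 0.0255]
orientation: [-2.762, -1.485, 0.001]
contact_force: [0.8, -0.3, 1.0]
grip_width: 0.0854
```

Call:
apply_moves(moves=[[[0, 0, 0], 0], [[0, 0, 0], 0], [[0, 0, 0], 0], [[0, 0, 0], 0], [[0, 0, 0], 0], [[0, 0, 0], 0], [[0, 0, 0], 0], [[0, 0, 0], 0]], claw=0)

```text
clock: 17.42
tcp_pos: [0.4207, -0.4423, 0.0286]
orientation: [2.768, 1.483, 0.001]
contact_force: [-1.8, 0.3, 6.8]
grip_width: 0.0196
```

Call:
apply_moves(moves=[[[0, 0, 0], 0], [[0, 0, 0], 0], [[0, 0, 0], 0], [[0, 0, 0], 0]], claw=0.8)

```text
clock: 17.75
tcp_pos: [0.4201, -0.4415, 0.0272]
orientation: [-2.769, -1.483, 0.0]
contact_force: [-0.9, 0.1, 0.1]
grip_width: 0.067
```

Call:
apply_moves(moves=[[[0, 0, 0], -0.8], [[0, 0, 0], -0.8], [[0, 0, 0], -0.8], [[0, 0, 0], -0.8], [[0, 0, 0], -0.8], [[0, 0, 0], -0.8], [[0, 0, 0], -0.8], [[0, 0, 0], -0.8]])

```text
clock: 18.42
tcp_pos: [0.4199, -0.4416, 0.027]
orientation: [-1.971, -2.446, -0.001]
contact_force: [-0.7, 0.2, -0.3]
grip_width: 0.0683
```

Call:
apply_moves(moves=[[[0, 0, 0], -0.77], [[0, 0, 0], -0.77], [[0, 0, 0], -0.77], [[0, 0, 0], -0.77], [[0, 0, 0], -0.77], [[0, 0, 0], -0.77], [[0, 0, 0], -0.77], [[0, 0, 0], -0.77]])

```text
clock: 19.08
tcp_pos: [0.42, -0.4415, 0.0271]
orientation: [-0.916, -3.005, -0.001]
contact_force: [0.1, 0.0, -0.0]
grip_width: 0.0681
```

Call:
apply_moves(moves=[[[0, 0, 0], 0], [[0, 0, 0], 0], [[0, 0, 0], 0], [[0, 0, 0], 0], [[0, 0, 0], 0], [[0, 0, 0], 0], [[0, 0, 0], 0], [[0, 0, 0], 0]], claw=0, grip_force=60)

```text
clock: 19.75
tcp_pos: [0.4204, -0.4417, 0.0276]
orientation: [0.91, 3.006, -0.0]
contact_force: [-0.3, 0.3, 2.7]
grip_width: 0.0186
```

Call:
apply_moves(moves=[[[0, 0, -5], 0], [[0, 0, -10.3], 0], [[0, 0, -10.3], 0], [[0, 0, -10.3], 0]])

```text
clock: 20.08
tcp_pos: [0.4228, -0.4431, 0.1353]
orientation: [0.908, 3.0, -0.005]
contact_force: [1.4, 0.2, -1.7]
grip_width: 0.0191
```

```bash
python3 - <<'E'
from h import *
f=snap("w8")
x,y=tw(0,84); yw=np.pi/2+TR[2]
seq([(x,y,.13,yw),(x,y,.031,yw),(x,y,.15,yw)])
# terra: target yaw pi/2+.029, cur 1.193; place yaw pi/2+.029
k=(.533,-.308); pf=1.193
seq([(*k,.15,pf+np.pi/2)])
E
```

```text
20.1333 [ 0.4213 -0.4425  0.1326] yaw 2.553 grip 0.019 [-0.5 -0.3 -1.3]
[23.9, 45.2, -0.0] 0.95 rows 12.3
[-0.0, 0.0, 9.9] 0.0 rows 2.4
[-0.0, 0.0, -11.9] 0.0 rows 2.9
end cmd [0.4721 0.067  0.15  ] 1.604
[-37.7, 4.8, 0.0] -1.16 rows 9.3
end cmd [ 0.5326 -0.3082  0.15  ] 2.764
```

Call:
apply_moves(moves=[[[1.9, 3.6, 0], 0], [[3.8, 7.2, 0], 0], [[5.7, 10.8, 0], 0], [[7.6, 14.4, 0], 0], [[9.5, 18, 0], 0], [[11.4, 21.6, 0], 0], [[12, 22.6, 0], 0], [[12, 22.6, 0], 0]])

```text
clock: 20.8
tcp_pos: [0.445, -0.1825, 0.1293]
orientation: [-0.899, -3.008, -0.002]
contact_force: [-0.2, -0.0, -0.5]
grip_width: 0.0191
```

Call:
apply_moves(moves=[[[1.9, 3.6, 0], 0.12], [[3.8, 7.2, 0], 0.24], [[5.7, 10.8, 0], 0.36], [[7.6, 14.4, 0], 0.48], [[9.5, 18, 0], 0.6], [[11.4, 21.6, 0], 0.72], [[11.9, 22.6, 0], 0.84], [[11.9, 22.6, 0], 0.95], [[11.9, 22.6, 0], 0.95], [[11.9, 22.6, 0], 0.95]])

```text
clock: 21.63
tcp_pos: [0.4716, 0.0656, 0.1293]
orientation: [-2.183, -2.259, 0.004]
contact_force: [-0.3, -0.3, -1.0]
grip_width: 0.019
```

Call:
apply_moves(moves=[[[0, 0, 3.5], 0], [[0, 0, 7], 0], [[0, 0, 9], 0], [[0, 0, 9.9], 0], [[0, 0, 9.9], 0], [[0, 0, 9.9], 0]])

```text
clock: 22.13
tcp_pos: [0.4718, 0.0653, 0.0308]
orientation: [-2.184, -2.258, 0.002]
contact_force: [-0.0, 0.4, -0.8]
grip_width: 0.0188
```

Call:
apply_moves(moves=[[[0, 0, 0], 0], [[0, 0, 0], 0], [[0, 0, 0], 0], [[0, 0, -5], 0], [[0, 0, -9.9], 0], [[0, 0, -11.9], 0], [[0, 0, -11.9], 0]], claw=0.5)

```text
clock: 22.72
tcp_pos: [0.4759, 0.0683, 0.1566]
orientation: [2.179, 2.253, 0.013]
contact_force: [1.7, 0.6, -0.8]
grip_width: 0.0427
```

Call:
apply_moves(moves=[[[-4, 0.5, 0], -0.12], [[-8, 1, 0], -0.24], [[-12, 1.5, 0], -0.36], [[-16, 2, 0], -0.48], [[-20, 2.6, 0], -0.6], [[-24, 3, 0], -0.72], [[-28, 3.6, 0], -0.84], [[-32, 4, 0], -0.96], [[-36, 4.6, 0], -1.08], [[-37.7, 4.8, 0], -1.16]], claw=1, grip_force=30)

```text
clock: 23.55
tcp_pos: [0.5315, -0.3158, 0.1499]
orientation: [0.591, 3.085, -0.004]
contact_force: [-0.3, -0.8, -0.1]
grip_width: 0.0854
```

Call:
apply_moves(moves=[[[0, 0, 0], 0], [[0, 0, 0], 0]])

```text
clock: 23.72
tcp_pos: [0.5318, -0.3097, 0.1498]
orientation: [-0.596, -3.084, -0.001]
contact_force: [0.3, 1.3, -0.5]
grip_width: 0.0857
```

```bash
python3 - <<'E'
from h import *
f=snap("w9"); blob(f,(0,110,60),(10,255,255))
E
```

```text
23.7667 [ 0.5321 -0.3077  0.1501] yaw 2.763 grip 0.0853 [ 0.6  0.3 -0.2]
area 4451.0
[[336.0, 174.0, 0.497, -0.283], [291.0, 178.0, 0.488, -0.314], [297.0, 273.0, 0.558, -0.339], [340.0, 272.0, 0.57, -0.308]]
area 0.0
[[619.0, 8.0, 0.467, -0.081]]
```

View pics/w9.png

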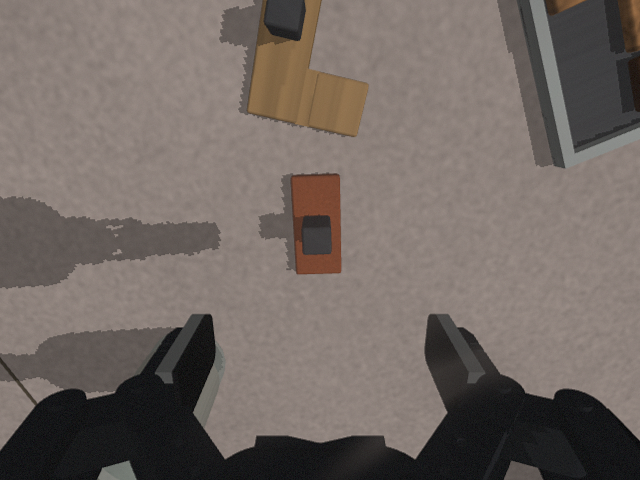

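Terracotta board is at (316,225) between the fingers, unmoved. L is at (285,60), also unmoved.

Call:
apply_moves(moves=[[[0, 0, 4], 0], [[0, 0, 8], 0], [[0, 0, 12.3], 0], [[0, 0, 12.3], 0], [[0, 0, 12.3], 0]])

```text
clock: 24.18
tcp_pos: [0.5312, -0.3057, 0.0262]
orientation: [-0.585, -3.082, -0.003]
contact_force: [0.2, 0.4, 0.8]
grip_width: 0.0853
```

Call:
apply_moves(moves=[[[0, 0, 0], 0], [[0, 0, 0], 0], [[0, 0, 0], 0], [[0, 0, 0], 0], [[0, 0, 0], 0], [[0, 0, 0], 0], [[0, 0, 0], 0], [[0, 0, 0], 0]], claw=0)

```text
clock: 24.85
tcp_pos: [0.5329, -0.3087, 0.0285]
orientation: [0.59, 3.084, -0.002]
contact_force: [-1.5, -0.1, 7.2]
grip_width: 0.0191
```

Call:
apply_moves(moves=[[[0, 0, 0], 0], [[0, 0, 0], 0], [[0, 0, 0], 0], [[0, 0, 0], 0]], claw=0.8)

```text
clock: 25.18
tcp_pos: [0.5322, -0.308, 0.0271]
orientation: [-0.59, -3.085, -0.0]
contact_force: [-1.1, 0.1, 0.5]
grip_width: 0.067
```

Call:
apply_moves(moves=[[[0, 0, 0], 0.8], [[0, 0, 0], 0.8], [[0, 0, 0], 0.8], [[0, 0, 0], 0.8], [[0, 0, 0], 0.8], [[0, 0, 0], 0.8], [[0, 0, 0], 0.8], [[0, 0, 0], 0.8]])

```text
clock: 25.85
tcp_pos: [0.5325, -0.3079, 0.0273]
orientation: [1.747, 2.611, -0.0]
contact_force: [-0.1, -0.4, 0.0]
grip_width: 0.0683
```

Call:
apply_moves(moves=[[[0, 0, 0], 0.77], [[0, 0, 0], 0.77], [[0, 0, 0], 0.77], [[0, 0, 0], 0.77], [[0, 0, 0], 0.77], [[0, 0, 0], 0.77], [[0, 0, 0], 0.77], [[0, 0, 0], 0.77]])

```text
clock: 26.52
tcp_pos: [0.5324, -0.3079, 0.0272]
orientation: [-2.595, -1.771, 0.001]
contact_force: [-0.4, 0.4, -0.2]
grip_width: 0.0683
```

Call:
apply_moves(moves=[[[0, 0, 0], 0], [[0, 0, 0], 0], [[0, 0, 0], 0], [[0, 0, 0], 0], [[0, 0, 0], 0], [[0, 0, 0], 0], [[0, 0, 0], 0], [[0, 0, 0], 0]], claw=0, grip_force=60)

```text
clock: 27.18
tcp_pos: [0.5325, -0.3083, 0.0274]
orientation: [2.598, 1.766, 0.0]
contact_force: [0.0, 0.3, 1.3]
grip_width: 0.0192
```

Call:
apply_moves(moves=[[[0, 0, -5], 0], [[0, 0, -10.3], 0], [[0, 0, -10.3], 0], [[0, 0, -10.3], 0]])

```text
clock: 27.52
tcp_pos: [0.5354, -0.3093, 0.1355]
orientation: [2.592, 1.762, 0.007]
contact_force: [0.8, -0.2, -1.0]
grip_width: 0.0193
```

```bash
python3 - <<'E'
from h import *
c=json.load(open("cmd.json")); json.dump([c[0],c[1],.13,c[3]-1.57],open("cmd.json","w"))
f=snap("w10")
x,y=tw(21,-84); yw=np.pi/2+TR[2]
seq([(x,y,.13,yw),(x,y,.031,yw),(x,y,.15,yw)])
# L: target .029, cur .978, delta -.949; place yaw pi/2+.029 -> pick final 2.549 ; first squeeze .978
k=(.4,-.275)
seq([(*k,.15,.978),(*k,.027,.978),(*k,.027,.978+np.pi/2),(*k,.13,.978+np.pi/2)])
x,y=tw(-42,42); seq([(x,y,.13,yw),(x,y,.031,yw),(x,y,.15,yw)])
E
```

```text
27.5667 [ 0.5338 -0.3088  0.1328] yaw 1.194 grip 0.0187 [-0.3 -0.4 -2.2]
[18.0, -10.8, -0.0] -0.41 rows 5.0
[0.1, -0.0, 9.9] 0.0 rows 2.4
[-0.0, -0.0, -11.9] 0.0 rows 2.9
end cmd [ 0.4984 -0.1     0.15  ] 1.604
[-17.2, -10.4, 0.0] 0.63 rows 5.0
[0.0, -0.0, 12.3] -0.0 rows 2.9
[0.0, -0.0, 0.0] -1.57 rows 12.6
[0.0, 0.0, -10.3] -0.01 rows 2.5
end cmd [ 0.4001 -0.2754  0.13  ] 2.554
[14.0, 26.6, -0.0] 0.95 rows 7.6
[0.0, 0.0, 9.9] 0.0 rows 2.4
[0.0, 0.0, -11.9] 0.0 rows 2.9
end cmd [0.4311 0.0236 0.15  ] 1.604
```

Call:
apply_moves(moves=[[[3.5, -2, 0], -0.1], [[7, -4, 0], -0.2], [[10.5, -6, 0], -0.3], [[14, -8.4, 0], -0.41], [[17, -10, 0], -0.41], [[18, -10.8, 0], -0.41], [[18, -10.8, 0], -0.41], [[18, -10.8, 0], -0.41], [[18, -10.8, 0], -0.41]])

```text
clock: 28.32
tcp_pos: [0.4979, -0.1025, 0.1295]
orientation: [-2.186, -2.255, 0.002]
contact_force: [-0.2, 0.4, -0.8]
grip_width: 0.019
```

Call:
apply_moves(moves=[[[0.1, 0, 3.5], 0], [[0.1, 0, 7], 0], [[0.1, 0, 9], 0], [[0.1, 0, 9.9], 0], [[0.1, 0, 9.9], 0], [[0.1, 0, 9.9], 0]])

```text
clock: 28.82
tcp_pos: [0.4983, -0.1015, 0.0309]
orientation: [-2.187, -2.255, 0.001]
contact_force: [0.2, 0.7, -1.1]
grip_width: 0.019
```

Call:
apply_moves(moves=[[[0, 0, 0], 0], [[0, 0, 0], 0], [[0, 0, 0], 0], [[0, 0, -5], 0], [[0, 0, -9.9], 0], [[0, 0, -11.9], 0], [[0, 0, -11.9], 0]], claw=0.5)

```text
clock: 29.4
tcp_pos: [0.5025, -0.1002, 0.157]
orientation: [2.178, 2.251, 0.01]
contact_force: [1.3, -0.2, 0.1]
grip_width: 0.0427
```

Call:
apply_moves(moves=[[[-3.5, -2, 0], 0.12], [[-7, -4, 0], 0.24], [[-10.5, -6, 0], 0.36], [[-14, -8, 0], 0.48], [[-17, -10, 0], 0.6], [[-17.2, -10.4, 0], 0.63], [[-17.2, -10.4, 0], 0.63], [[-17.2, -10.4, 0], 0.63], [[-17.2, -10.4, 0], 0.63]], claw=1, grip_force=30)

```text
clock: 30.15
tcp_pos: [0.401, -0.274, 0.1505]
orientation: [2.774, 1.475, 0.002]
contact_force: [0.1, -0.1, -0.1]
grip_width: 0.0856
```

```bash
python3 - <<'E'
from h import *
f=snap("w11"); blob(f,(8,60,90),(25,255,255))
E
```

```text
30.2 [ 0.4011 -0.2739  0.1505] yaw 0.978 grip 0.0854 [ 0.1 -1.  -0.2]
area 8807.5
[[399.0, 156.0, 0.478, -0.26], [350.0, 156.0, 0.449, -0.241], [346.0, 211.0, 0.425, -0.273], [240.0, 210.0, 0.36, -0.228], [240.0, 255.0, 0.338, -0.257], [300.0, 256.0, 0.376, -0.283], [303.0, 225.0, 0.392, -0.264], [327.0, 223.0, 0.408, -0.273], [335.0, 241.0, 0.405, -0.288], [331.0, 256.0, 0.396, -0.297], [392.0, 256.0, 0.435, -0.323]]
area 361.5
[[193.0, 0.0, 0.419, -0.105], [208.0, 19.0, 0.42, -0.119], [230.0, 0.0, 0.438, -0.118]]
```

View pics/w11.png

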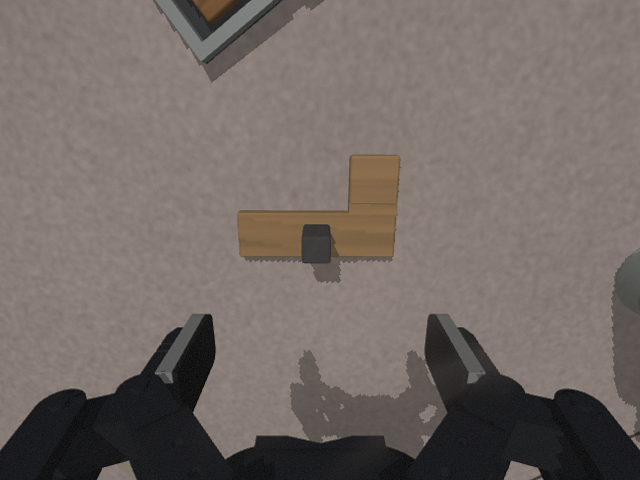

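L board is centred and square with the jaws, knob at (316,243).

Call:
apply_moves(moves=[[[0, 0, 4], 0], [[0, 0, 8], 0], [[0, 0, 12.3], 0], [[0, 0, 12.3], 0], [[0, 0, 12.3], 0]])

```text
clock: 30.62
tcp_pos: [0.3992, -0.2732, 0.0259]
orientation: [-2.77, -1.472, 0.003]
contact_force: [0.9, 0.4, 0.9]
grip_width: 0.0855
```

Call:
apply_moves(moves=[[[0, 0, 0], 0], [[0, 0, 0], 0], [[0, 0, 0], 0], [[0, 0, 0], 0], [[0, 0, 0], 0], [[0, 0, 0], 0], [[0, 0, 0], 0], [[0, 0, 0], 0]], claw=0)

```text
clock: 31.28
tcp_pos: [0.4004, -0.2759, 0.0285]
orientation: [2.775, 1.469, 0.001]
contact_force: [-1.7, 0.9, 9.2]
grip_width: 0.0193
```

Call:
apply_moves(moves=[[[0, 0, 0], 0], [[0, 0, 0], 0], [[0, 0, 0], 0], [[0, 0, 0], 0]], claw=0.8)

```text
clock: 31.62
tcp_pos: [0.3999, -0.2753, 0.0273]
orientation: [-2.776, -1.47, 0.0]
contact_force: [0.6, -0.2, 0.3]
grip_width: 0.0671
```

Call:
apply_moves(moves=[[[0, 0, 0], -0.8], [[0, 0, 0], -0.8], [[0, 0, 0], -0.8], [[0, 0, 0], -0.8], [[0, 0, 0], -0.8], [[0, 0, 0], -0.8], [[0, 0, 0], -0.8], [[0, 0, 0], -0.8]])

```text
clock: 32.28
tcp_pos: [0.3997, -0.2754, 0.0271]
orientation: [-1.983, -2.436, -0.001]
contact_force: [0.5, -0.5, -0.5]
grip_width: 0.0682
```

Call:
apply_moves(moves=[[[0, 0, 0], -0.77], [[0, 0, 0], -0.77], [[0, 0, 0], -0.77], [[0, 0, 0], -0.77], [[0, 0, 0], -0.77], [[0, 0, 0], -0.77], [[0, 0, 0], -0.77], [[0, 0, 0], -0.77]])

```text
clock: 32.95
tcp_pos: [0.3998, -0.2754, 0.0271]
orientation: [-0.931, -3.0, -0.001]
contact_force: [-0.4, 0.5, -0.0]
grip_width: 0.0683
```

Call:
apply_moves(moves=[[[0, 0, 0], 0], [[0, 0, 0], 0], [[0, 0, 0], 0], [[0, 0, 0], 0], [[0, 0, 0], 0], [[0, 0, 0], 0], [[0, 0, 0], 0], [[0, 0, 0], 0]], claw=0, grip_force=60)

```text
clock: 33.62
tcp_pos: [0.4001, -0.2754, 0.0275]
orientation: [0.925, 3.002, -0.0]
contact_force: [-1.9, 0.4, 5.1]
grip_width: 0.0191
```

Call:
apply_moves(moves=[[[0, 0, -5], 0], [[0, 0, -10.3], -0.01], [[0, 0, -10.3], -0.01], [[0, 0, -10.3], -0.01]])

```text
clock: 33.95
tcp_pos: [0.4024, -0.2764, 0.1341]
orientation: [0.909, 3.0, -0.003]
contact_force: [0.8, -0.9, -2.0]
grip_width: 0.0191
```

Call:
apply_moves(moves=[[[1.9, 3.6, 0], 0.12], [[3.8, 7.2, 0], 0.24], [[5.7, 10.8, 0], 0.36], [[7.6, 14.4, 0], 0.48], [[9.5, 18, 0], 0.6], [[11.4, 21.6, 0], 0.72], [[13, 24.8, 0], 0.84], [[14, 26.6, 0], 0.95], [[14, 26.6, 0], 0.95], [[14, 26.6, 0], 0.95]])

```text
clock: 34.78
tcp_pos: [0.4303, 0.0262, 0.1296]
orientation: [-2.179, -2.261, 0.0]
contact_force: [-0.2, -0.9, -1.5]
grip_width: 0.019
```

```bash
python3 - <<'E'
from h import *
f=snap("w12")
E
```

```text
34.8333 [0.4301 0.0242 0.1294] yaw 1.608 grip 0.0194 [ 0.  -0.9 -1.8]
```

View pics/w12.png

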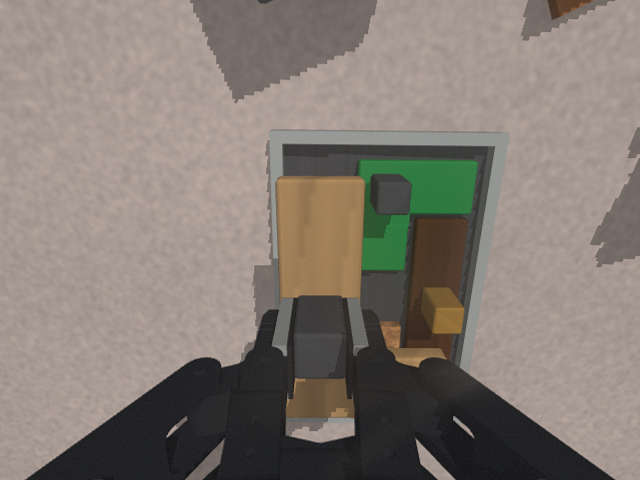

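Call:
apply_moves(moves=[[[0, 0.1, 3.5], 0], [[0, 0.1, 7], 0], [[0, 0.1, 9], 0], [[0, 0.1, 9.9], 0], [[0, 0.1, 9.9], 0], [[0, 0.1, 9.9], 0]])

```text
clock: 35.33
tcp_pos: [0.4313, 0.0223, 0.0307]
orientation: [-2.184, -2.257, 0.003]
contact_force: [-0.7, 0.1, -1.9]
grip_width: 0.0192
```

Call:
apply_moves(moves=[[[0, 0, 0], 0], [[0, 0, 0], 0], [[0, 0, 0], 0], [[0, 0, -5], 0], [[0, 0, -9.9], 0], [[0, 0, -11.9], 0], [[0, 0, -11.9], 0]], claw=0.5)

```text
clock: 35.92
tcp_pos: [0.4358, 0.0245, 0.1562]
orientation: [2.179, 2.252, 0.011]
contact_force: [0.8, -0.1, -0.1]
grip_width: 0.0424
```

```bash
python3 - <<'E'
from h import *
json.dump([.4321,.0236,.15,1.604],open("cmd.json","w"))
# look pose: high over station, yaw 1.604 -> camera looks toward -y from +y; choose tcp so cam centre near (.52,.24)
seq([(.50,.25,.42,.284)])
E
```

```text
[22.4, 7.5, -27.0] 1.32 rows 10.6
end cmd [0.4996 0.25   0.42  ] 0.284
```

```bash
python3 - <<'E'
from h import *
json.dump([.4321,.0236,.15,1.604],open("cmd.json","w"))
seq([(.62,.18,.42,.29)])
E
```

```text
[15.0, 19.3, -27.0] 1.31 rows 10.5
end cmd [0.62   0.1799 0.42  ] 0.294
```

Call:
apply_moves(moves=[[[0, 2, -4], 0.12], [[1.5, 4, -7], 0.24], [[3, 6, -10], 0.36], [[5, 8, -13], 0.48], [[7, 10, -16], 0.6], [[9, 12, -19], 0.72], [[11, 14, -22], 0.84], [[13, 16, -25], 0.96], [[14, 18, -27], 1.08], [[15, 19.3, -27], 1.1]], claw=0.7)

```text
clock: 36.75
tcp_pos: [0.6223, 0.1819, 0.4256]
orientation: [-3.044, -0.774, -0.013]
contact_force: [0.5, -0.0, -0.1]
grip_width: 0.06
```

Call:
apply_moves(moves=[[[0, 0, 0], 0.11], [[0, 0, 0], 0.21], [[0, 0, 0], 0.21], [[0, 0, 0], 0.21], [[0, 0, 0], 0.21]])

```text
clock: 37.17
tcp_pos: [0.6198, 0.1796, 0.4204]
orientation: [3.107, 0.464, 0.0]
contact_force: [-0.6, 0.1, -0.2]
grip_width: 0.0599
```

```bash
python3 - <<'E'
from h import *
f=snap("w13"); cv2.imwrite("pics/w13b.png",cv2.resize(f["frame"],(800,600),interpolation=cv2.INTER_CUBIC))
E
```

```text
37.2167 [0.6198 0.1796 0.4204] yaw 0.296 grip 0.0599 [-0.4  0.  -0. ]
```

View pics/w13b.png

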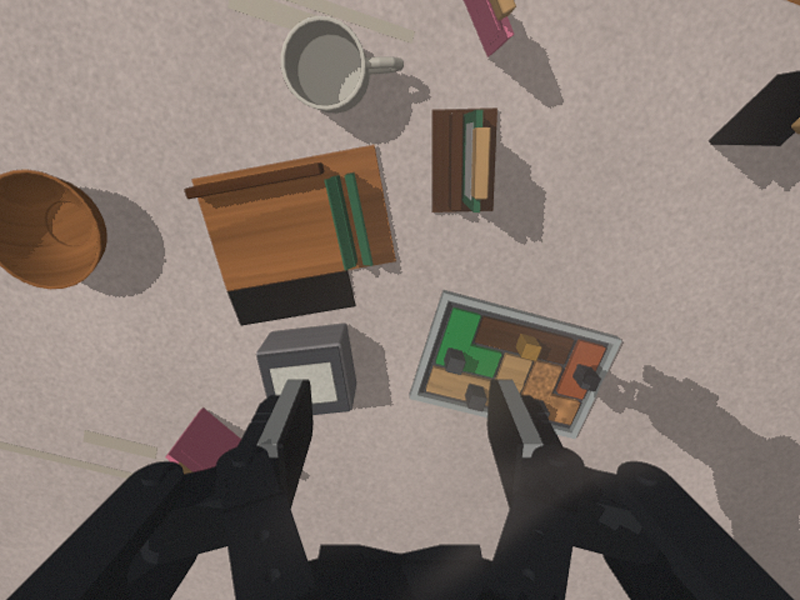

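All five boards lie packed in the tray. Zooming on the station, dispenser and parking block in one montage to measure them.

```bash
python3 - <<'E'
from h import *
g=pickle.load(open("pics/w13.pkl","rb"))["frame"]
A=cv2.resize(g[110:335,145:325],None,fx=2.6,fy=2.6,interpolation=cv2.INTER_CUBIC)
B=cv2.resize(g[80:175,340:405],None,fx=4,fy=4,interpolation=cv2.INTER_CUBIC)
M=np.zeros((585,740,3),np.uint8); M[:A.shape[0],:A.shape[1]]=A; M[:B.shape[0],480:480+B.shape[1]]=B
cv2.imwrite("pics/m13.png",np.clip(M.astype(float)*1.6,0,255).astype(np.uint8))
E
```

```text
(no output)
```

View pics/m13.png

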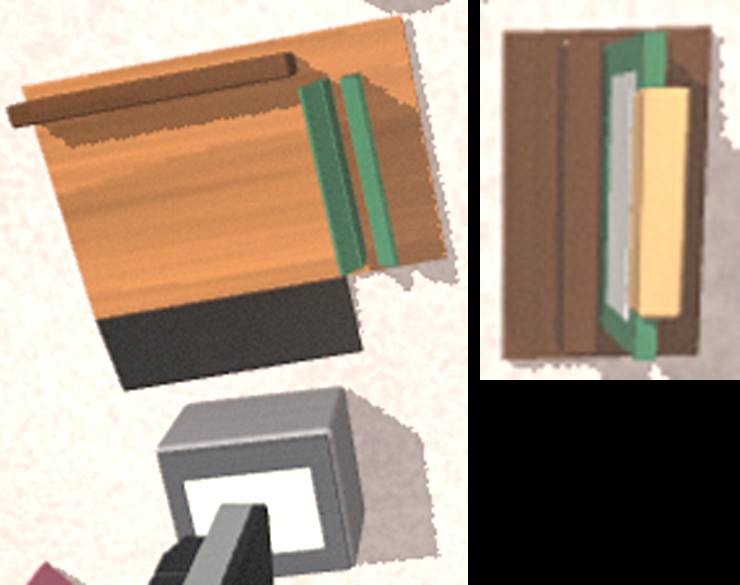

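```bash
python3 - <<'E'
from h import *
f=pickle.load(open("pics/w13.pkl","rb"))
A=lambda p:((p[0]+.5)/2.6-.5+145,(p[1]+.5)/2.6-.5+110)
B=lambda p:((p[0]-480+.5)/4-.5+340,(p[1]+.5)/4-.5+80)
def fitz(n,L,conv,m=1):
    W=np.array([p2w(f,conv(p),z)[0,:2] for p,_,z in L]); loc=np.array([l for _,l,_ in L])*1e-3
    def res(q):
        c,s=np.cos(q[2]),np.sin(q[2]); return (loc@np.array([[c,s],[-s,c]])+q[:2]-W).ravel()
    b=min((least_squares(res,[*W.mean(0),t]) for t in np.arange(-3,3,.7)),key=lambda a:a.cost)
    print(n,b.x.round(4)); print((b.fun.reshape(-1,2)*1e3).round(1).tolist()); return b.x
st=fitz("station",[((125,390),(-110,75),0),((361,350),(-110,-75),0),((99,319),(-60,75),.008),((345,279),(-60,-75),.008)],A)
for a,b in [((300,88),(360,73)),((343,275),(397,264))]:
    P=p2w(f,[A(a),A(b)],.048)[:,:2]; c,s=np.cos(st[2]),np.sin(st[2]); print("slot lips st frame",((P-st[:2])@np.array([[c,-s],[s,c]])*1e3).round(1).tolist())
fitz("disp",[((159,449),(45,50),.07),((331,433),(45,-50),.07),((356,570),(-45,-50),.07),((188,405),(45,50),0),((346,387),(45,-50),0)],A)
fitz("bar",[((637,88),(30,6),.132),((690,88),(30,-6),.132),((683,318),(-30,-6),.132),((636,316),(-30,6),.132)],B)
for z in(.008,.038): fitz("block%.3f"%z,[((505,31),(55,35),z),((711,28),(55,-35),z),((698,355),(-55,-35),z),((503,357),(-55,35),z)],B)
E
```

```text
station [0.5589 0.3149 0.4657]
[[-0.8, 0.6], [-0.6, -2.4], [-0.1, 2.0], [1.6, -0.2]]
slot lips st frame [[50.1, -78.7], [52.1, -109.9]]
slot lips st frame [[-48.7, -80.0], [-47.6, -109.6]]
disp [0.41   0.2306 0.4139]
[[-2.6, 2.9], [1.0, -1.5], [-2.6, -2.4], [1.9, 1.4], [2.3, -0.4]]
bar [0.7013 0.1314 0.333 ]
[[0.5, -0.9], [0.4, 1.0], [-0.1, 0.5], [-0.8, -0.7]]
block0.008 [0.6978 0.1294 0.3146]
[[0.2, 0.3], [0.8, -0.3], [-0.3, 0.2], [-0.8, -0.2]]
block0.038 [0.698  0.1336 0.3146]
[[2.5, 3.1], [4.3, -1.2], [-2.6, -2.6], [-4.2, 0.7]]
```

```bash
cat >> h.py <<'E'
ST=np.array([.559,.315,.466])
def sw(x,y): return tw(x,y,ST)
def ws(P):
    c,s=np.cos(ST[2]),np.sin(ST[2]); return ((np.atleast_2d(P)[:,:2]-ST[:2])@np.array([[c,-s],[s,c]])*1e3).round(1).tolist()
E
python3 - <<'E'
from h import *
f=pickle.load(open("pics/scene0.pkl","rb"))
print("pink base st",ws(p2w(f,[(397,173),(428,178)],0)), "pink top bar",ws(p2w(f,[(404,139),(425,143)],.124)))
f=pickle.load(open("pics/side0.pkl","rb"))
print("pink base st",ws(p2w(f,[(383,368),(424,338)],0)))
json.dump([.62,.18,.42,.294],open("cmd.json","w"))
p=sw(-240,0); print(p,np.hypot(*p))
seq([(*p,.14,.466),(*p,.045,.466)])
E
```

```text
pink base st [[-278.9, 107.2], [-214.2, 169.2]] pink top bar [[-267.3, 111.4], [-222.6, 148.9]]
pink base st [[-223.2, 159.8], [-314.0, 88.4]]
(np.float64(0.34459055296737606), np.float64(0.20716406432378665)) 0.4020691467167209
[-25.6, -10.6, 28.0] -0.17 rows 9.4
[0.0, 0.0, 9.5] -0.0 rows 2.3
end cmd [0.3443 0.2073 0.045 ] 0.464
```

Call:
apply_moves(moves=[[[-4, -1.7, 1], -0.05], [[-8, -3.4, 5], -0.1], [[-12, -5, 9], -0.17], [[-16, -6.6, 13], -0.17], [[-19, -8, 17], -0.17], [[-22, -9.2, 21], -0.17], [[-24, -10, 25], -0.17], [[-25.6, -10.6, 28], -0.17], [[-25.6, -10.6, 28], -0.17], [[-25.6, -10.6, 28], -0.17]])

```text
clock: 38.05
tcp_pos: [0.3411, 0.206, 0.1382]
orientation: [3.055, 0.726, -0.004]
contact_force: [0.2, 0.7, 0.9]
grip_width: 0.0599
```

Call:
apply_moves(moves=[[[0, 0, 0], 0], [[0, 0, 0], 0], [[0, 0, 0], 0]])

```text
clock: 38.3
tcp_pos: [0.3457, 0.208, 0.1415]
orientation: [-3.057, -0.722, -0.004]
contact_force: [0.1, 0.4, 0.4]
grip_width: 0.0596
```

```bash
python3 - <<'E'
from h import *
from bench import r
o=r.get_obs(); print(o["tcp_pos"],tyaw(o),ws(o["tcp_pos"]),o["joints"].round(3),R.from_rotvec(o["orientation"]).as_matrix()[:,2].round(3))
E
```

```text
[0.34571827 0.20800447 0.14146372] 0.4641703130167034 [[-238.6, 0.2]] [-0.036  0.256 -0.732  2.233  0.258  0.73  -2.052] [ 0.002  0.001 -1.   ]
```

Call:
apply_moves(moves=[[[-0.3, 0, 0], 0], [[-0.4, 0, 3.5], 0], [[-0.4, 0, 7], 0], [[-0.4, 0, 9.5], 0], [[-0.4, 0, 9.5], 0], [[-0.4, 0, 9.5], 0]])

```text
clock: 38.8
tcp_pos: [0.3411, 0.2057, 0.0456]
orientation: [3.057, 0.722, -0.001]
contact_force: [0.4, 0.0, 1.5]
grip_width: 0.0595
```

```bash
python3 - <<'E'
from h import *
from bench import r
o=r.get_obs(); print(o["tcp_pos"],tyaw(o),ws(o["tcp_pos"]),o["joints"].round(3),o["contact_force"])
E
```

```text
[0.34106459 0.20567303 0.04561376] 0.46367580110145795 [[-243.8, 0.3]] [-0.188  0.44  -0.592  2.309  0.503  0.516 -2.288] [0.39624794 0.00659771 1.50380191]
```

Call:
apply_moves(moves=[[[1, 0, 0], 0], [[2, 0, 0], 0], [[3, 0, 0], 0], [[4, 0, 0], 0], [[5, 0, 0], 0], [[6, 0, 0], 0], [[7, 0, 0], 0], [[8, 0, 0], 0], [[9, 0, 0], 0], [[10, 0, 0], 0]])

```text
clock: 39.63
tcp_pos: [0.4309, 0.2503, 0.0458]
orientation: [3.057, 0.721, -0.0]
contact_force: [-5.3, -2.2, 2.2]
grip_width: 0.0597
```

Call:
apply_moves(moves=[[[1, 0, 0], 0], [[2, 0, 0], 0], [[3, 0, 0], 0], [[4, 0, 0], 0], [[5, 0, 0], 0], [[6, 0, 0], 0], [[7, 0, 0], 0], [[8, 0, 0], 0], [[8.5, 0, 0], 0], [[8.5, 0, 0], 0]])

```text
clock: 40.47
tcp_pos: [0.5081, 0.2893, 0.0456]
orientation: [-3.056, -0.721, -0.004]
contact_force: [0.3, -0.0, 0.5]
grip_width: 0.0599
```

Call:
apply_moves(moves=[[[0.3, 0, 0], 0], [[0.6, 0, 0], 0], [[0.9, 0, 0], 0], [[0.9, 0, 0], 0]])

```text
clock: 40.8
tcp_pos: [0.5141, 0.2923, 0.0453]
orientation: [3.057, 0.722, -0.0]
contact_force: [-1.4, -0.6, 0.6]
grip_width: 0.0594
```

Call:
apply_moves(moves=[[[0.2, 0, 0], 0], [[0.4, 0, 0], 0], [[0.4, 0, 0], 0]])

```text
clock: 41.05
tcp_pos: [0.5175, 0.2939, 0.0452]
orientation: [3.057, 0.722, -0.001]
contact_force: [-3.4, -2.2, 2.5]
grip_width: 0.0597
```

Call:
apply_moves(moves=[[[0.2, 0, 0], 0], [[0.3, 0, 0], 0], [[0.3, 0, 0], 0]])

```text
clock: 41.3
tcp_pos: [0.5175, 0.2939, 0.0448]
orientation: [3.054, 0.723, -0.009]
contact_force: [-12.5, -7.0, 7.6]
grip_width: 0.0596
```

```bash
python3 - <<'E'
from h import *
f=snap("w14"); print(ws([snap and __import__("bench").r.get_obs()["tcp_pos"]]))
s=snap("s14","side"); w=f["frame"]
M=np.zeros((480,800,3),np.uint8); M[:360,:480]=cv2.resize(w,(480,360)); M[:300,480:800]=cv2.resize(s["frame"][240:360,200:328],(320,300),interpolation=cv2.INTER_CUBIC)
cv2.imwrite("pics/m14.png",M)
E
```

```text
41.35 [0.5175 0.2939 0.0448] yaw 0.465 grip 0.06 [-12.3  -6.6   8. ]
[[-46.6, -0.2]]
41.4 [0.5175 0.2938 0.0448] yaw 0.465 grip 0.0597 [-11.1  -5.9   8.2]
```

View pics/m14.png

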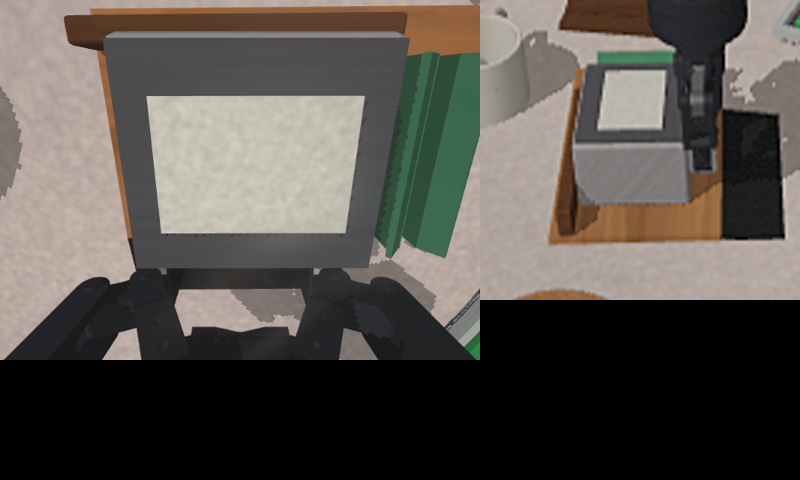

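The dispenser stands against the back stop: contact force jumped to 14 N at the expected position, and it looks square. Backing off now. Next I'll confirm the dispenser and the sign numerically.

Call:
apply_moves(moves=[[[-0.8, 0, 0], 0], [[-2, 0, 0], 0], [[-3, 0, 0], 0], [[-3, 0, -3], 0], [[-3, 0, -7], 0], [[-3, 0, -11], 0], [[-3, 0, -15], 0], [[-3, 0, -20], 0], [[-3, 0, -20], 0], [[-3, 0, -20], 0]])

```text
clock: 42.23
tcp_pos: [0.4956, 0.2836, 0.2496]
orientation: [-3.056, -0.721, -0.014]
contact_force: [-0.3, 0.4, -0.4]
grip_width: 0.0596
```

```bash
python3 - <<'E'
from h import *
from bench import r
o=r.get_obs(); p=o["tcp_pos"]; json.dump([*p,tyaw(o)],open("cmd.json","w"))
seq([(.70,.13,.30,.325)])
f=snap("w15")
# napkin patch (white) centre on top z=.07+.008
hsv=cv2.cvtColor(f["frame"],cv2.COLOR_BGR2HSV); m=cv2.inRange(hsv,np.array((10,5,150)),np.array((50,70,255)))
cs,_=cv2.findContours(m,cv2.RETR_EXTERNAL,cv2.CHAIN_APPROX_NONE)
for c in sorted(cs,key=cv2.contourArea)[::-1][:2]:
    b=cv2.boxPoints(cv2.minAreaRect(c)); print(cv2.contourArea(c),ws(p2w(f,b,.079)),ws(p2w(f,b.mean(0),.079)))
E
```

```text
[11.4, 22.9, -5.0] 0.14 rows 6.3
end cmd [0.7    0.1297 0.2996] 0.323
42.2833 [0.4946 0.2825 0.247 ] yaw 0.463 grip 0.0595 [ 0.4  0.4 -0.7]
136105.0 [[89.0, 223.2], [87.7, -222.4], [-362.4, -344.1], [-360.4, 347.7]] [[-87.9, 0.9]]
6120.0 [[34.2, 29.2], [34.0, -39.2], [-15.4, -41.3], [-15.2, 31.0]] [[10.1, -5.1]]
```

Call:
apply_moves(moves=[[[2, 4, -5], 0.05], [[4, 8, -5], 0.1], [[6, 12, -5], 0.14], [[8, 16, -5], 0.14], [[10, 20, -5], 0.14], [[11.4, 22.9, -5], 0.14], [[11.4, 22.9, -5], 0.14], [[11.4, 22.9, -5], 0.14], [[11.4, 22.9, -5], 0.14]], claw=1, grip_force=40)

```text
clock: 43.03
tcp_pos: [0.6981, 0.1265, 0.2921]
orientation: [3.101, 0.502, -0.006]
contact_force: [-0.2, -0.1, -0.1]
grip_width: 0.0851
```

```bash
python3 - <<'E'
from h import *
f=snap("w16"); blob(f,(10,50,120),(28,200,255),.132)
cv2.imwrite("pics/w16b.png",f["frame"][60:360,120:520])
E
```

```text
43.0833 [0.6971 0.1285 0.2929] yaw 0.324 grip 0.0854 [-0.8  0.6  0.2]
area 3314.0
[[432.0, 411.0, 0.549, -0.038], [405.0, 404.0, 0.549, -0.01], [414.0, 380.0, 0.578, -0.007], [378.0, 362.0, 0.586, 0.033], [374.0, 374.0, 0.572, 0.031], [361.0, 366.0, 0.577, 0.046], [351.0, 392.0, 0.546, 0.045], [321.0, 384.0, 0.546, 0.075], [315.0, 391.0, 0.536, 0.078], [303.0, 389.0, 0.535, 0.089], [292.0, 375.0, 0.547, 0.104], [286.0, 394.0, 0.524, 0.103], [321.0, 406.0, 0.521, 0.067], [327.0, 391.0, 0.54, 0.067], [355.0, 404.0, 0.534, 0.036], [352.0, 413.0, 0.522, 0.035], [367.0, 417.0, 0.522, 0.019], [387.0, 379.0, 0.571, 0.018], [373.0, 417.0, 0.524, 0.014], [380.0, 419.0, 0.524, 0.006], [386.0, 404.0, 0.543, 0.008], [405.0, 411.0, 0.541, -0.013], [409.0, 426.0, 0.525, -0.024], [423.0, 429.0, 0.526, -0.039]]
area 2308.5
[[237.0, 214.0, 0.683, 0.191], [228.0, 169.0, 0.715, 0.207], [46.0, 198.0, 0.648, 0.337], [49.0, 205.0, 0.643, 0.335], [175.0, 185.0, 0.69, 0.243]]
```

View pics/w16b.png

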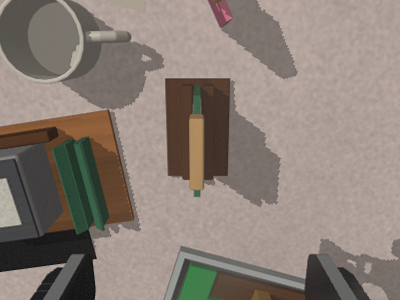

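Only the green sign sits in the dark parking block. Its bar runs from (310,176) to (324,249) in the full image.

```bash
python3 - <<'E'
from h import *
f=pickle.load(open("pics/w16.pkl","rb"))
uv=[(310,176),(323,176),(324,249),(310,248)]
q,e=fit(f,uv,np.array([(30,6),(30,-6),(-30,-6),(-30,6)])*1e-3,.132); print(q,e)
json.dump([.7,.1297,.2945,.323],open("cmd.json","w"))
json.dump([.6975,.1290,.2945,.323],open("cmd.json","w"))
seq([(q[0],q[1],.118,q[2])])
E
```

```text
[0.70321554 0.13099309 0.32340904] 0.0009463561008599408
[0.6, -0.0, 17.6] -0.0 rows 4.2
end cmd [0.7032 0.1309 0.1185] 0.323
```

Call:
apply_moves(moves=[[[0.4, 0, 3], 0], [[0.6, 0, 6], 0], [[0.6, 0, 9], 0], [[0.6, 0, 12], 0], [[0.6, 0, 15], 0], [[0.6, 0, 17], 0], [[0.6, 0, 17.4], 0], [[0.6, 0, 17.4], 0], [[0.6, 0, 17.4], 0]])

```text
clock: 43.83
tcp_pos: [0.7036, 0.1315, 0.1225]
orientation: [-3.099, -0.509, -0.002]
contact_force: [-0.2, 0.9, 0.7]
grip_width: 0.0853
```

```bash
python3 - <<'E'
from h import *
f=snap("w17")
E
```

```text
43.8833 [0.7042 0.1314 0.1233] yaw 0.325 grip 0.0855 [0.1 0.2 0.5]
```

Call:
apply_moves(moves=[[[0, 0, 0.5], 0], [[0, 0, 0.5], 0], [[0, 0, 0.5], 0]])

```text
clock: 44.13
tcp_pos: [0.7038, 0.1301, 0.117]
orientation: [3.1, 0.506, 0.001]
contact_force: [-0.2, 0.2, 0.5]
grip_width: 0.0853
```

Call:
apply_moves(moves=[[[0, 0, 0], 0], [[0, 0, 0], 0], [[0, 0, 0], 0], [[0, 0, 0], 0], [[0, 0, 0], 0], [[0, 0, 0], 0], [[0, 0, 0], 0], [[0, 0, 0], 0], [[0, 0, 0], 0], [[0, 0, 0], 0]], claw=0, grip_force=50)

```text
clock: 44.97
tcp_pos: [0.7037, 0.1302, 0.1164]
orientation: [-3.1, -0.506, -0.001]
contact_force: [0.2, -0.1, 1.7]
grip_width: 0.011
```

Call:
apply_moves(moves=[[[0, 0, -1], 0], [[0, 0, -2], 0], [[0, 0, -4], 0], [[0, 0, -7], 0], [[0, 0, -10], 0], [[0, 0, -10], 0], [[0, 0, -10], 0], [[0, 0, -10], 0]])

```text
clock: 45.63
tcp_pos: [0.7034, 0.1299, 0.2167]
orientation: [3.1, 0.506, 0.0]
contact_force: [0.4, -0.5, -1.2]
grip_width: 0.0115
```

```bash
python3 - <<'E'
from h import *
from bench import r
f=snap("w18"); o=r.get_obs()
json.dump([*o["tcp_pos"],tyaw(o)],open("cmd.json","w"))
p=sw(0,-95); print(p); seq([(*p,o["tcp_pos"][2],.466)])
E
```

```text
45.6833 [0.703  0.1296 0.2156] yaw 0.324 grip 0.0115 [ 0.2 -0.5 -1.3]
(np.float64(0.6016850578718345), np.float64(0.23012959388291968))
[-6.4, -12.8, -0.0] -0.14 rows 3.4
end cmd [0.6016 0.2306 0.2156] 0.464
```

Call:
apply_moves(moves=[[[-1.5, -3, 0], -0.05], [[-3, -6, 0], -0.1], [[-4.5, -9, 0], -0.14], [[-5.8, -11.5, 0], -0.14], [[-6.4, -12.8, 0], -0.14], [[-6.4, -12.8, 0], -0.14], [[-6.4, -12.8, 0], -0.14], [[-6.4, -12.8, 0], -0.14], [[-6.4, -12.8, 0], -0.14]])

```text
clock: 46.43
tcp_pos: [0.6035, 0.229, 0.2157]
orientation: [3.058, 0.717, -0.001]
contact_force: [-0.6, -0.8, -1.9]
grip_width: 0.0113
```

Call:
apply_moves(moves=[[[0, 0, 2], 0], [[0, 0, 4], 0], [[0, 0, 5], 0], [[0, 0, 5], 0], [[0, 0, 5], 0]])

```text
clock: 46.85
tcp_pos: [0.6025, 0.2303, 0.1659]
orientation: [3.058, 0.72, -0.002]
contact_force: [0.3, -0.8, -0.3]
grip_width: 0.0111
```

```bash
python3 - <<'E'
from h import *
from bench import r
f=snap("w19"); o=r.get_obs(); print(ws(o["tcp_pos"]))
s=snap("s19","side"); c=snap("c19","scene")
M=np.zeros((600,800,3),np.uint8)
M[:360,:480]=cv2.resize(f["frame"],(480,360)); M[:300,480:]=cv2.resize(s["frame"][200:320,200:328],(320,300),interpolation=cv2.INTER_CUBIC)
M[360:600,:320]=cv2.resize(c["frame"][190:280,340:460],(320,240),interpolation=cv2.INTER_CUBIC)
cv2.imwrite("pics/m19.png",M)
E
```

```text
46.9 [0.6029 0.2309 0.1669] yaw 0.463 grip 0.0112 [-0.2 -0.5 -0.2]
[[1.4, -94.9]]
46.95 [0.603  0.2312 0.1674] yaw 0.463 grip 0.0112 [-0.2  0.9 -1. ]
47.0 [0.603  0.2314 0.1676] yaw 0.463 grip 0.0113 [ 0.1  0.3 -1.5]
```

View pics/m19.png

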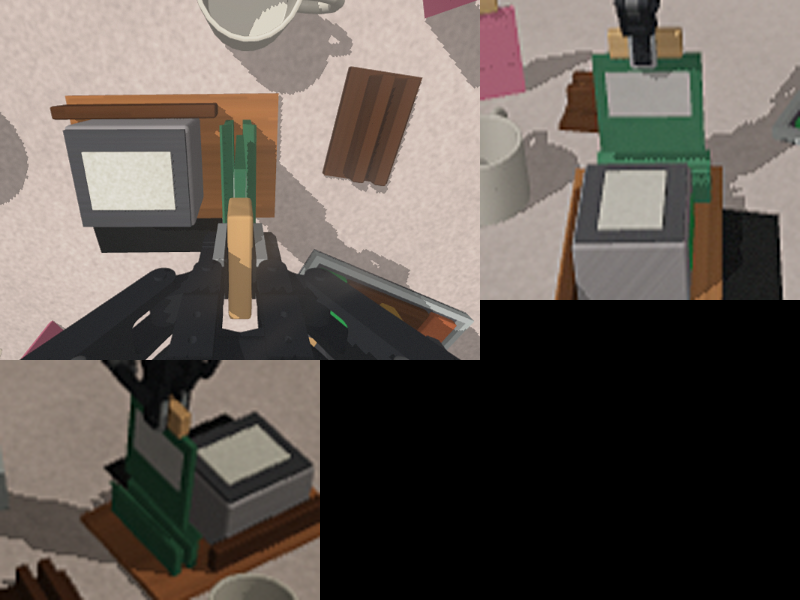

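The sign is centred over the slot between the lips, upright, with the dispenser square at the stop. Lowering now.

Call:
apply_moves(moves=[[[0, 0, 0.8], 0], [[0, 0, 1.6], 0], [[0, 0, 2.4], 0], [[0, 0, 3], 0], [[0, 0, 3], 0]])

```text
clock: 47.42
tcp_pos: [0.6012, 0.2304, 0.1342]
orientation: [3.057, 0.722, -0.005]
contact_force: [-0.5, -0.2, -0.8]
grip_width: 0.0113
```

Call:
apply_moves(moves=[[[0, 0, 0.5], 0], [[0, 0, 1], 0], [[0, 0, 1.5], 0], [[0, 0, 1.8], 0], [[0, 0, 1.8], 0], [[0, 0, 1.8], 0]])

```text
clock: 47.92
tcp_pos: [0.6021, 0.2311, 0.1181]
orientation: [3.057, 0.722, -0.001]
contact_force: [-0.2, 0.4, 0.2]
grip_width: 0.0109
```

Call:
apply_moves(moves=[[[0, 0, 0.1], 0], [[0, 0, 0.2], 0], [[0, 0, 0.3], 0], [[0, 0, 0.3], 0], [[0, 0, 0.3], 0]])

```text
clock: 48.33
tcp_pos: [0.6025, 0.2313, 0.1164]
orientation: [3.057, 0.722, 0.002]
contact_force: [-1.3, -0.8, 4.9]
grip_width: 0.011
```

Call:
apply_moves(moves=[[[0, 0, -0.1], 0], [[0, 0, -0.1], 0], [[0, 0, -0.1], 0], [[0, 0, -0.1], 0], [[0, 0, -0.1], 0]], claw=0.6)

```text
clock: 48.75
tcp_pos: [0.6022, 0.231, 0.1162]
orientation: [3.058, 0.722, -0.0]
contact_force: [0.9, -0.1, -0.4]
grip_width: 0.0513
```

Call:
apply_moves(moves=[[[0, 0, -2], 0], [[0, 0, -5], 0], [[0, 0, -9], 0], [[0, 0, -13], 0], [[0, 0, -17], 0], [[0, 0, -21], 0], [[0, 0, -25], 0], [[0, 0, -25], 0], [[0, 0, -25], 0], [[0, 0, -25], 0]])

```text
clock: 49.58
tcp_pos: [0.602, 0.2308, 0.3656]
orientation: [3.057, 0.722, -0.001]
contact_force: [-0.2, -0.1, -0.9]
grip_width: 0.0509
```

```bash
python3 - <<'E'
from h import *
f=snap("w20"); s=snap("s20","side"); c=snap("c20","scene")
M=np.zeros((600,800,3),np.uint8)
M[:360,:480]=cv2.resize(f["frame"],(480,360)); M[:300,480:]=cv2.resize(s["frame"][200:320,200:328],(320,300),interpolation=cv2.INTER_CUBIC)
M[360:600,:480]=cv2.resize(c["frame"][170:330,80:400],(480,240),interpolation=cv2.INTER_CUBIC)
M[300:540,480:]=cv2.resize(c["frame"][190:280,340:460],(320,240),interpolation=cv2.INTER_CUBIC)
cv2.imwrite("pics/m20.png",M)
E
```

```text
49.6333 [0.6017 0.2306 0.3647] yaw 0.464 grip 0.0514 [ 0.3 -0.  -0.5]
49.6833 [0.6016 0.2304 0.3643] yaw 0.464 grip 0.0512 [-0.4  0.1 -0.3]
49.7333 [0.6017 0.2305 0.3643] yaw 0.464 grip 0.0512 [ 0.1  0.7 -0.6]
```

View pics/m20.png

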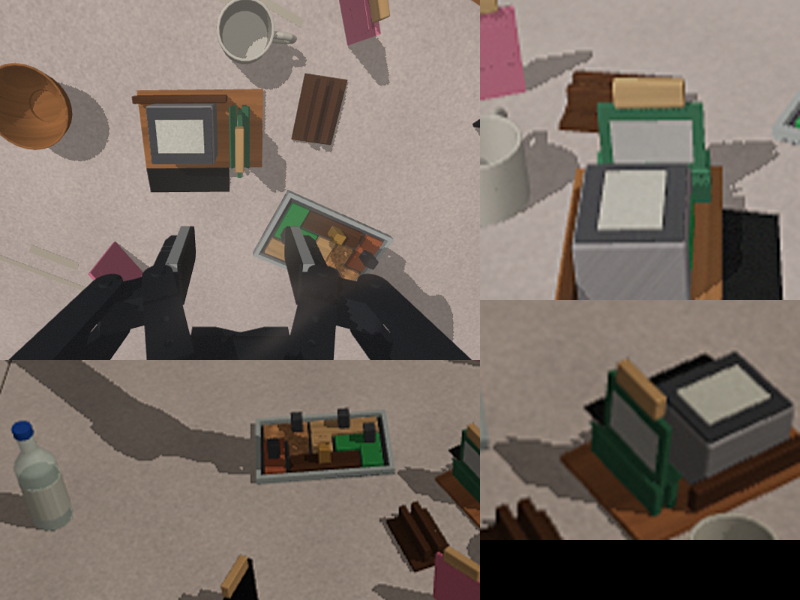

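The sign stands seated in the slot, the dispenser is at the stop, and all five boards are flat in the tray with the bystanders in place.

```bash
python3 -c "
from bench import r
print(r.hand_in())"
```

```text
the job is handed in; nothing more can be done
None
```

I packed all five boards into the tray, pushed the dispenser up to the back stop, and moved the green sign into the station slot. The job is handed in at about 50 s on the robot's clock; hand-in gave no verdict.

- **Boards:** before each pick I squeezed the knob twice, a quarter turn apart, to centre it. The green board had been knocked about 5 cm aside, so I re-measured it before picking it up. In the last pictures all five look flat in their cells with none on the rim, but I judged that by eye rather than measuring each one.
- **Dispenser:** the push force rose to about 14 N at the expected stop position. The napkin patch then measured x 10.1, y -5.1 mm in the station frame (goal 10, 0), and it looks square and upright.
- **Sign:** it was lowered until it touched the slot floor at about 5 N. At that point the gripper height was 0.1164 m, the same as when I gripped the sign in the parking block, whose slot floor is also 8 mm up. It stands upright in the last pictures.
- **Rest:** the bottle, cup and basket were never touched and look unmoved. The gripper is well clear of everything.
- **Disagreement:** the two estimates of the sign bar's position along its length differed by about 2 mm, well inside the 20 mm allowed.
- **Budget:** I viewed 17 pictures, three past the 14 allowed and one more than the one or two extra you permit.

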